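# Shelve the little books on their piles

## Task

Two square and two oblong little hardbacks lie about on the book trolley. Put each on the low brown-topped pile of its own shape, to the left and right of them, face up as it lies now: the square ones on the pile of large square books, the oblong ones on the pile of large oblong books; on each pile first the bigger little book, then the smaller one on top of it, each lying flat, centred on the pile and lined up with the pile's sides. Leave the tape roll, the lens, the lens cap and the battery where they are.

Things in the scene. Friction and masses are not known exactly. Their poses are not given: they have to be found in the camera images.
- square_big: loose little hardback book lying flat, the bigger of the two square ones, 64 x 64 mm and 24 mm thick, grey linen cloth cover, white page edges; origin at the centre of its underside; x along its spine side, y across it, z up
- square_small: loose little hardback book lying flat, the smaller of the two square ones, 44 x 44 mm and 20 mm thick, cream cloth cover, white page edges; origin at the centre of its underside; x along its spine side, y across it, z up
- oblong_big: loose little hardback book lying flat, the bigger of the two oblong ones, 92 x 56 mm and 24 mm thick, cream cloth cover, white page edges; origin at the centre of its underside; x along its long side, y across it, z up
- oblong_small: loose little hardback book lying flat, the smaller of the two oblong ones, 68 x 38 mm and 20 mm thick, grey linen cloth cover, white page edges; origin at the centre of its underside; x along its long side, y across it, z up
- square_pile: fixed low pile of three large square books with a plain brown top cover, to the left or the right of the little books (not one of the lower-lying big books along the far edge of the deck); flat top 150 x 150 mm, 45 mm above the deck; origin at the centre of its underside (on the deck), directly below the centre of the flat top; x and y along the sides of the top book, z up
- oblong_pile: fixed low pile of three large oblong books with a plain brown top cover, on the other side; flat top 170 x 118 mm, 45 mm above the deck; origin at the centre of its underside (on the deck), directly below the centre of the flat top; x along the long side of the top book, y along the short side, z up
- tape_roll: bystander: roll of grey tape lying flat, 66 mm across, 24 mm high, open cardboard core; origin at the centre of its underside
- lens: bystander: black camera lens standing upright, 58 mm across, 50 mm tall, glass on top; origin at the centre of its underside
- lens_cap: bystander: flat round lens cap, black rim with a bright metal centre, 58 mm across, 9 mm high; origin at the centre of its underside
- battery: bystander: dark grey plastic camera battery lying flat, 50 x 34 x 20 mm, three brass contacts on top; no cloth cover and no pages; origin at the centre of its underside, x along its long side

How it is judged:
By the outcome, as a careful person would: the job done as asked, in the order asked, and still so for the second after the job is handed in, with the robot touching nothing.
It also fails if it takes over 128 s, if anything falls off the work surface, if the arm or the gripper's body presses on something with over 40 N, if the wrist force passes 120 N, or if a joint passes its speed limit or range.

## Robot

A 6-joint arm with a two-finger parallel gripper is mounted at the origin on the work surface. World frame = base frame: x ahead of the robot, y to its left, z up, the work surface at z = 0. Lengths are in mm, angles in rad, forces in N, time in s.
With the tool pointing down it reaches from about 275 to 750 mm from the base axis. Payload 10.2 kg.
Tool frame: the origin (TCP) lies at the very end of the fingers, on their centre line; the grasp point (between the pads) lies behind it (ctrl.grasp_offset is the z of the grasp point in the tool frame, in mm); z points along the fingers, y is the direction in which the jaws open and shut (so a half turn about z gives the same grasp; the last joint's range is limited). The gripper opens to 85 mm and grips with 20 to 120 N. Pads are 22 mm wide; open, the fingers measure 114 mm over their backs; the gripper's body (76 mm by 85 mm) begins 54 mm behind the grasp point. The pads swing forward as they close: fully open they stand 13 mm farther back than shut.
Start: joints at [0.949, 0.313, 1.498, -0, 1.331, -0.223], TCP at [203.877, 483.803, 231.294] pointing down, gripper open.
Joint ranges: [-2.94, 2.94], [-0.97, 2.17], [0.19, 2.56], [-1.23, 4.37], [0.02, 3.11], [-2.88, 2.88]. Speed limits (rad/s): [2.39, 2.39, 3.01, 3.14, 3.14, 3.14].

## Interface

Orientations are given as a unit quaternion [w, x, y, z].
In Python, from rig import ctrl, capture, job gives the robot as it stands. The module is installed in compiled form; this text tells all that it offers.
- The arm moves only by the tool move_arm, never from a script. Its argument "series" is a list of rows, each a list of 7 numbers: the turn, a rotation vector about the tool's x, y, z in rad, then the shift along the tool's x, y, z in cm, then the opening, from 0 (shut) to 1 (fully open). A call has 1 to 5 rows; each row is the pose to reach, as a shift and turn from the pose measured when the call began, along the tool's axes at that moment; what a row does not reach only later rows make up. A row lasts 1/12 s, in which the tool goes at most 41.7 mm and 7.16 degrees, less where a joint would pass 70% of its speed; a pose out of reach is approached as far as the arm can. A call with a gripper value outside its range is refused whole. The fingers move at their own pace and stop on an object; "grip_force" is the grip in N (left out, the last holds). Time passes only in rows, so rows that repeat a pose let the fingers close. It gives the time, the measured TCP pose, the force and the opening at its end, in the units of the state.
- ctrl.sense(): the state, without advancing time (a new reading comes with each control period).
- capture(name): name is "scene" or "side" or "wrist"; returns a dict with "frame" (400x640x3 uint8, red, green, blue), "mtx" (3x3 intrinsics, pixels), "R" (3x3) and "t" (3): a world point X has camera coordinates R X + t. Camera axes: x right, y down, z forward; pixel columns grow to the right and rows downward; lengths in mm; the calibration is good to about 2 mm. A picture is of the moment at which its call begins. There is no depth.
- job.finish_job(): hands the job in, once; it reports no verdict.
The state is a dict: "time_s": time; "joints": joint angles; "dq": joint speeds; "tau": joint torques, N m; "eef_pos": TCP position; "ee_rot": TCP orientation; "force": force on the tool from outside, world axes, zero at the start; "wrist_torque": the same for the moment, N m; "grip_width": opening from 0.0 (shut) to 1.0 (fully open).
Only numpy, scipy, OpenCV 4.12 (cv2) and the standard library are available. Lean on these libraries where they do the work, as an engineer would, in place of code of your own. Each camera call takes 0.05 s, during which the arm holds its last target.

## Working session

There is one attempt and no reset: what is moved stays moved. The work goes in short steps, Python scripts to look and compute and a tool call to move; the robot and the scene stay as the last step left them, time stands still between calls to the robot, and variables do not carry over. Pictures are saved under pics/ and viewed, and the job is handed in when it is done.

Besides the shell and the picture viewer there is one more tool, called as a command line: name --pt "numbers of a row" for each row, then --argument value for the rest. move_arm: Moves the arm, as the interface text tells. Its arguments: {"type":"object","properties":{"series":{"type":"array","items":{"type":"array","items":{"type":"number"}}},"grip_force":{"type":"number"}},"required":["series"]}

```bash
mkdir -p pics
python3 - <<'E'
from rig import ctrl,capture,job
import cv2,numpy as np
print(ctrl.sense(), ctrl.grasp_offset)
for n in ["scene","side","wrist"]:
    c=capture(n); cv2.imwrite(f"pics/{n}0.png",c["frame"][:,:,::-1]); np.savez(f"{n}0.npz",**c)
    print(n,c["mtx"].tolist(),c["R"].round(3).tolist(),c["t"].round(1))
E
```

```text
{'time_s': 0.0, 'joints': array([ 9.48632133e-01,  3.13459301e-01,  1.49846489e+00,  1.99067266e-05,
        1.33099424e+00, -2.23451911e-01]), 'dq': array([ 8.69869729e-05, -7.94548883e-04,  6.07996889e-04, -1.02027747e-03,
        2.01542396e-03, -7.15275269e-04]), 'tau': array([-8.59281117e-04, -4.12264037e+01, -2.59742332e+01, -1.88239810e-04,
        4.08020351e-03, -5.91298743e-06]), 'eef_pos': array([203.6952373 , 483.58596314, 230.71984923]), 'ee_rot': array([-2.80814477e-04,  1.98040545e-01,  9.80193605e-01, -6.00549231e-04]), 'force': array([ 0.24706636,  0.30193661, -0.11430712]), 'wrist_torque': array([-0.05820933, -0.01830266, -0.0144739 ]), 'grip_width': 0.9981699047822882} -18.700000000000003
scene [[382.8680156503762, 0.0, 322.14970026271004], [0.0, 382.8680156503762, 192.85281810950104], [0.0, 0.0, 1.0]] [[-0.516, 0.856, 0.016], [0.61, 0.381, -0.695], [-0.601, -0.349, -0.718]] [ 302.  -317.3 1292.3]
side [[387.09455604933936, 0.0, 320.53400742627053], [0.0, 387.09455604933936, 198.0523479665659], [0.0, 0.0, 1.0]] [[-0.907, -0.421, 0.006], [-0.326, 0.693, -0.643], [0.266, -0.585, -0.766]] [491.1 204.1 825.3]
wrist [[321.9091084006351, 0.0, 323.8261599637342], [0.0, 321.9091084006351, 198.4278709202429], [0.0, 0.0, 1.0]] [[0.387, 0.922, -0.001], [0.884, -0.371, 0.284], [0.261, -0.111, -0.959]] [-523.8  -38.5  379.1]
```

View pics/scene0.png

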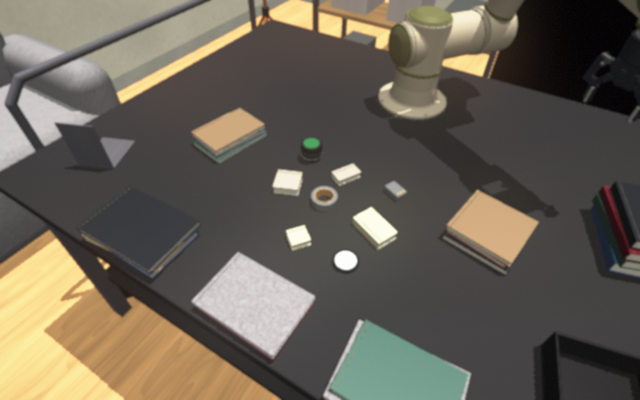

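View pics/side0.png

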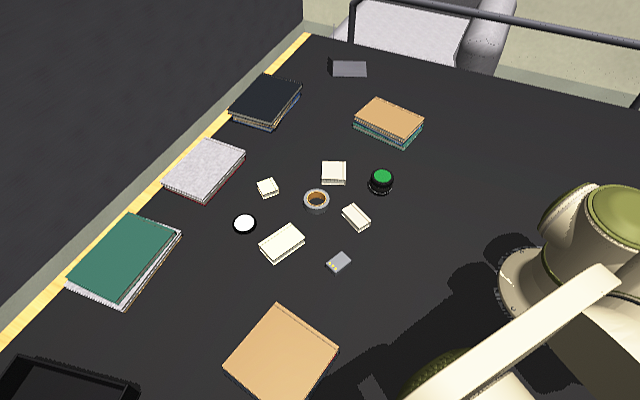

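View pics/wrist0.png

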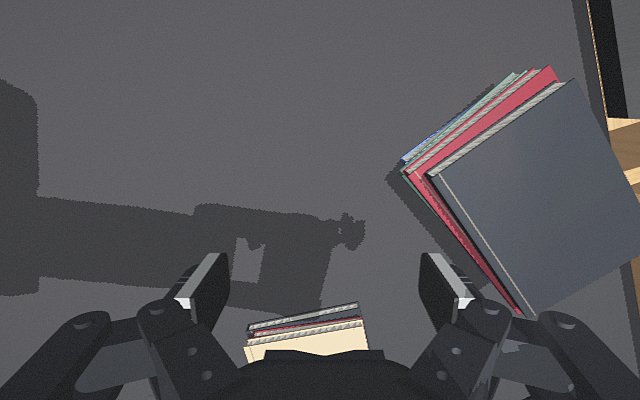

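```bash
cat > h.py <<'E'
import cv2,numpy as np
from rig import ctrl,capture,job
def cast(c,uv,z):
    uv=np.atleast_2d(np.asarray(uv,float)); d=np.c_[uv,np.ones(len(uv))]@np.linalg.inv(c["mtx"]).T@c["R"]
    C=-c["R"].T@c["t"]; return C+d*((z-C[2])/d[:,2])[:,None]
def proj(c,X):
    p=(np.atleast_2d(X)@c["R"].T+c["t"])@c["mtx"].T; return p[:,:2]/p[:,2:]
def save(c,name,crop=None,s=1):
    f=c["frame"][:,:,::-1]
    if crop: x0,y0,x1,y1=crop; f=f[y0:y1,x0:x1]
    if s>1: f=cv2.resize(f,None,fx=s,fy=s,interpolation=cv2.INTER_NEAREST)
    cv2.imwrite(f"pics/{name}.png",f)
E
python3 - <<'E'
from h import *
s=dict(np.load("side0.npz")); save(s,"side_c",(220,80,440,290),3)
c=dict(np.load("scene0.npz")); save(c,"scene_c",(180,100,440,290),3)
# rough
pts={'sqbig':((334,167),24),'sqsmall':((267,184),20),'obbig':((281,238),24),'obsmall':((355,213),20),'tape':((316,196),24),'lens':((382,177),50),'cap':((244,223),9),'batt':((338,262),20),'obpile':((389,119),45),'sqpile':((281,353),45)}
for k,(uv,z) in pts.items(): print(k,cast(s,uv,z).round(0))
pts={'sqbig':((288,177),24),'sqsmall':((298,235),20),'obbig':((375,227),24),'obsmall':((346,173),20),'tape':((324,196),24),'lens':((311,145),50),'cap':((345,261),9),'batt':((395,187),20),'obpile':((229,130),45),'sqpile':((491,227),45)}
for k,(uv,z) in pts.items(): print(k,cast(c,uv,z).round(0))
E
```

```text
sqbig [[ 561. -128.   24.]]
sqsmall [[694.  -2.  20.]]
obbig [[580. 132.  24.]]
obsmall [[454. -10.  20.]]
tape [[561. -16.  24.]]
lens [[ 428. -123.   50.]]
cap [[687. 123.   9.]]
batt [[438. 132.  20.]]
obpile [[ 487. -357.   45.]]
sqpile [[452. 363.  45.]]
sqbig [[ 556. -120.   24.]]
sqsmall [[696.   4.  20.]]
obbig [[587. 142.  24.]]
obsmall [[460.  -3.  20.]]
tape [[565.  -7.  24.]]
lens [[ 442. -122.   50.]]
cap [[694. 124.   9.]]
batt [[439. 127.  20.]]
obpile [[ 504. -357.   45.]]
sqpile [[467. 367.  45.]]
```

View pics/side_c.png

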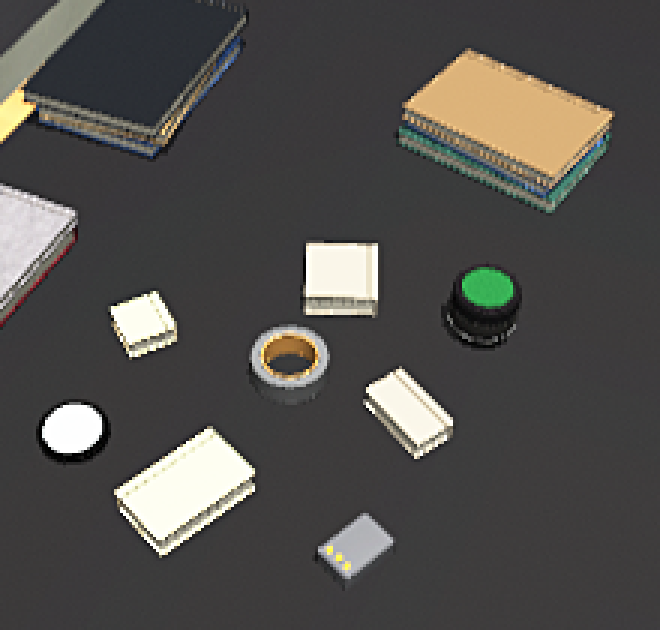

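View pics/scene_c.png

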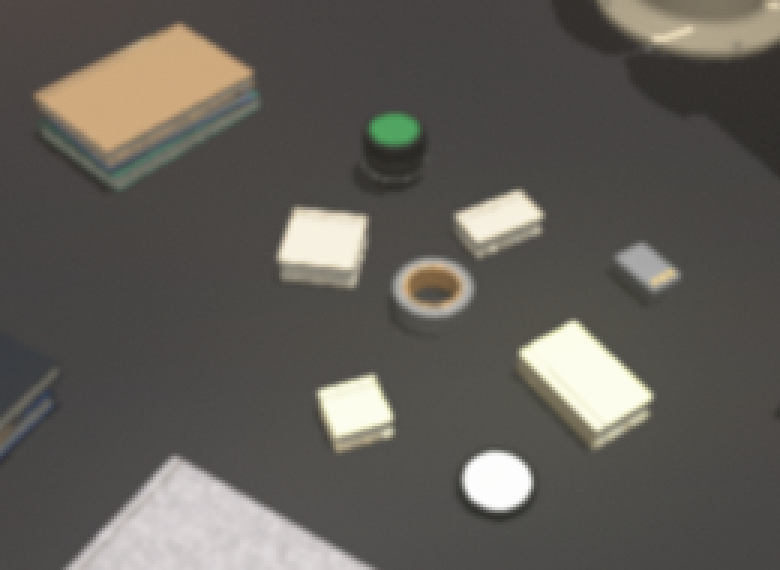

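```bash
cat >> h.py <<'E'
from scipy.spatial.transform import Rotation as Ro
def Rt():
    q=ctrl.sense()["ee_rot"]; return Ro.from_quat([q[1],q[2],q[3],q[0]])
def go(x,y,z,phi=None):
    """row (turn, shift cm) to take TCP to x,y,z, jaw axis at phi deg in world (mod 180), tool down"""
    s=ctrl.sense(); R=Rt(); M=R.as_matrix()
    cur=np.degrees(np.arctan2(M[1,1],M[0,1]))
    if phi is None: phi=cur
    phi=cur+(phi-cur+90)%180-90
    a=np.radians(phi); D=np.c_[[-np.sin(a),np.cos(a),0],[np.cos(a),np.sin(a),0],[0,0,-1]]
    rv=(R.inv()*Ro.from_matrix(D)).as_rotvec(); sh=M.T@(np.array([x,y,z])-s["eef_pos"])/10
    print("row",rv.round(3).tolist(),sh.round(2).tolist(),"phi",round(cur,1),"->",round(phi,1),"n>=",int(np.ceil(max(np.linalg.norm(sh)*10/41.7,np.degrees(np.linalg.norm(rv))/7.16))),"j6",s["joints"][5].round(2))
E
python3 - <<'E'
from h import *
w=dict(np.load("wrist0.npz")); C=-w["R"].T@w["t"]; s=ctrl.sense(); M=Rt().as_matrix()
print(C,"cam in tool",M.T@(C-s["eef_pos"]),"\n",(M.T@w["R"].T).round(3))
go(330,300,300,67)
go(400,100,330,90)
E
```

```text
[137.82293831 510.87479574 373.61200159] cam in tool [  71.36085126   -0.65424837 -142.71037409] 
 [[ 0.001 -0.959 -0.284]
 [ 1.     0.001 -0.   ]
 [ 0.001 -0.284  0.959]]
row [-0.001, -0.0, 0.003] [-18.76, -12.03, -6.9] phi 67.2 -> 67.0 n>= 6 j6 -0.22
row [-0.001, -0.0, -0.399] [-32.98, -27.75, -9.89] phi 67.2 -> 90.0 n>= 11 j6 -0.22
```

Run:
```python
from h import *
go(450,180,300,90)
```

```text
row [-0.001, -0.0, -0.399] [-34.48, -18.43, -6.9] phi 67.2 -> 90.0 n>= 10 j6 -0.22
```

move_arm --pt "0 0 -0.1 -4 -2.2 -1.5 1" --pt "0 0 -0.2 -8 -4.3 -3 1" --pt "0 0 -0.3 -11.5 -6.2 -4 1" --pt "0 0 -0.4 -15 -8 -5 1" --pt "0 0 -0.4 -18.5 -10 -6.9 1"

```text
time_s: 0.57
eef_pos: [327.5, 328.6, 293.8]
ee_rot: [-0.001, -0.003, 1.0, -0.001]
force: [0.7, 0.5, 0.0]
grip_width: 0.999
```

Run:
```python
from h import *
go(450,180,300,90)
```

```text
row [-0.002, -0.002, 0.007] [-12.15, -14.95, -0.62] phi 90.4 -> 90.0 n>= 5 j6 -1.04
```

move_arm --pt "0 0 0 -12.2 -15 -0.6 1" --pt "0 0 0 -12.2 -15 -0.6 1" --pt "0 0 0 -12.2 -15 -0.6 1" --pt "0 0 0 -12.2 -15 -0.6 1" --pt "0 0 0 -12.2 -15 -0.6 1"

```text
time_s: 0.98
eef_pos: [452.1, 176.6, 299.6]
ee_rot: [-0.001, -0.002, 1.0, -0.001]
force: [0.2, 0.3, -0.3]
grip_width: 0.996
```

Run:
```python
from h import *
c=capture("wrist"); np.savez("w1.npz",**c); save(c,"w1"); print(ctrl.sense()["eef_pos"],abs(ctrl.sense()["dq"]).max())
```

```text
[454.21505671 174.17122461 299.30482475] 0.12563505552903959
```

View pics/w1.png

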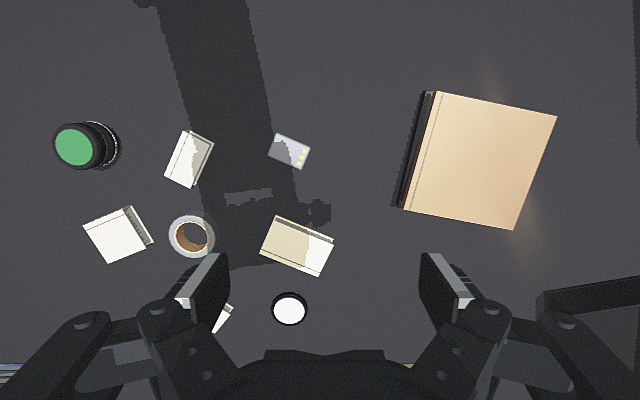

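Run:
```python
from h import *
c=capture("wrist"); np.savez("w1.npz",**c); print(ctrl.sense()["eef_pos"],abs(ctrl.sense()["dq"]).max())
save(c,"w1a",(70,110,230,270),5)
save(c,"w1b",(240,190,360,300),5)
save(c,"w1p",(380,70,580,250),4)
```

```text
[452.54819226 176.4059281  299.19972769] 0.08278085048548892
```

View pics/w1a.png

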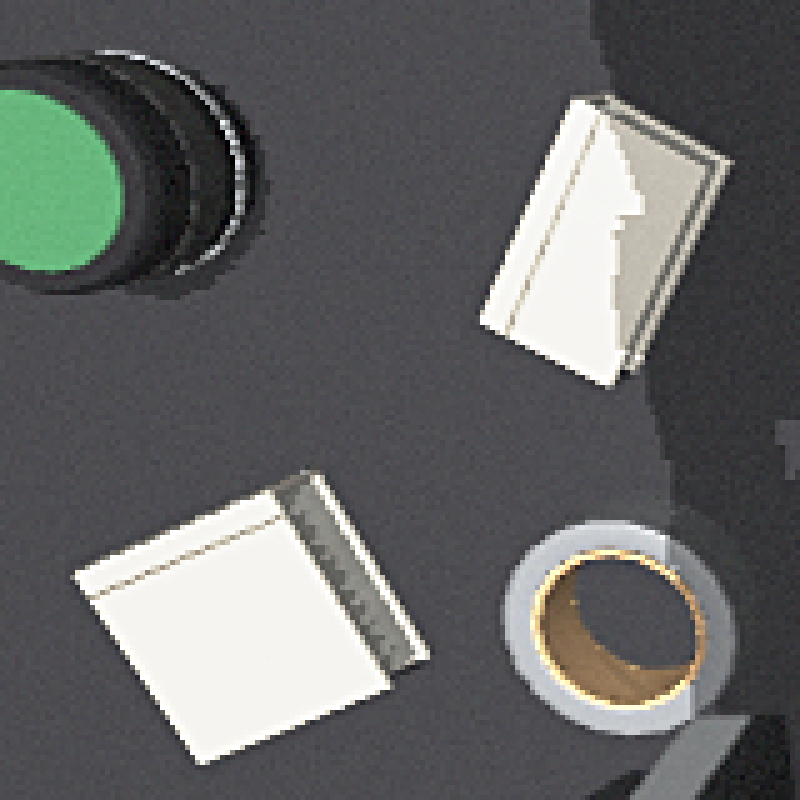

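View pics/w1b.png

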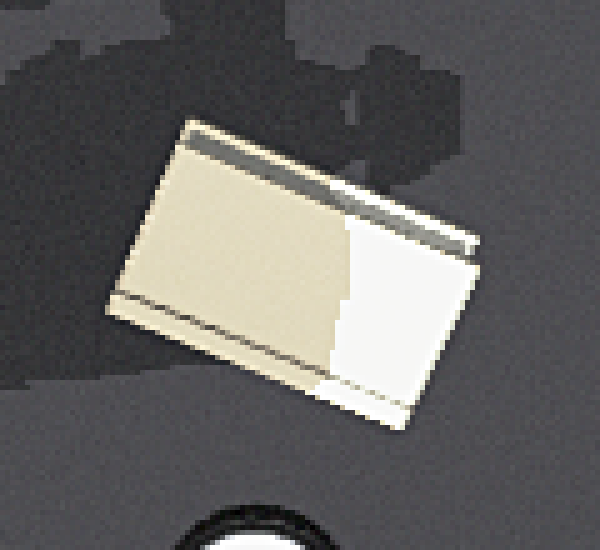

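View pics/w1p.png

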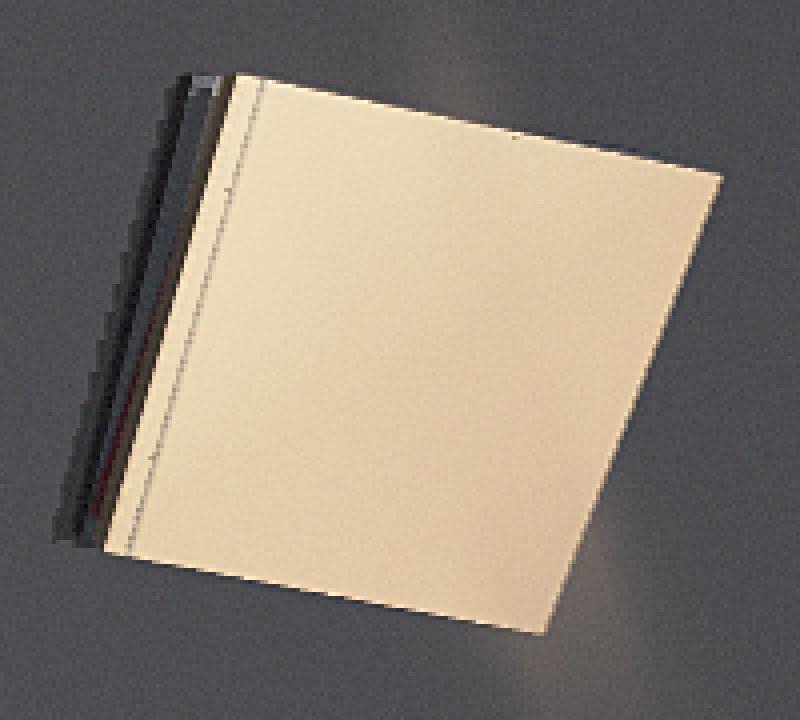

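```bash
cat >> h.py <<'E'
def quad(c,pts,s,x0,y0,z,name=""):
    uv=np.array(pts,float)/s+[x0,y0]-0.5
    P=cast(c,uv,z)[:,:2]; e=np.roll(P,-1,0)-P
    L=np.linalg.norm(e,axis=1); a=np.degrees(np.arctan2(e[:,1],e[:,0]))
    print(name,"ctr",P.mean(0).round(1),"sides",L.round(1),"ang mod90",(a%90).round(1),"long dir",(a[[0,2]]%180).round(1))
    return P
E
python3 - <<'E'
from h import *
c=dict(np.load("w1.npz"))
quad(c,[(75,575),(272,492),(390,687),(203,764)],5,70,110,24,"sqbig")
quad(c,[(482,320),(577,98),(707,163),(612,387)],5,70,110,20,"obsmall")
quad(c,[(183,147),(478,270),(403,430),(107,312)],5,240,190,24,"obbig")
quad(c,[(237,76),(722,176),(544,634),(105,551)],4,380,70,45,"pile")
E
```

```text
sqbig ctr [ 562.  -119.1] sides [64.1 62.8 62.8 63.3] ang mod90 [22.5 22.  23.  23.2] long dir [112.5 113. ]
obsmall ctr [452.7  -7. ] sides [66.8 36.  68.1 37.6] ang mod90 [60.9 62.7 62.4 60.7] long dir [150.9 152.4]
obbig ctr [579.2 136.2] sides [89.7 55.  92.2 55.4] ang mod90 [66.  67.3 66.2 64.7] long dir [66.  66.2]
pile ctr [452.3 365.7] sides [149.6 148.8 149.4 148.4] ang mod90 [79.3 79.2 79.2 79.3] long dir [79.3 79.2]
```

Run:
```python
from h import *
go(562,-119,150,22.7)
```

```text
row [-0.004, -0.001, 1.176] [-10.94, -29.52, 14.97] phi 90.1 -> 22.7 n>= 10 j6 -1.44
```

move_arm --pt "0 0 0.12 -1.1 -3 1.5 1" --pt "0 0 0.24 -2.2 -6 3 1" --pt "0 0 0.36 -3.3 -9 4.5 1" --pt "0 0 0.48 -4.4 -12 6 1" --pt "0 0 0.6 -5.5 -15 7.5 1"

```text
time_s: 1.5
eef_pos: [507.6, 25.6, 223.7]
ee_rot: [-0.001, 0.297, 0.955, -0.002]
force: [0.2, -0.2, 0.3]
grip_width: 0.999
```

Run:
```python
from h import *
go(562,-119,150,22.7)
```

```text
row [-0.004, -0.0, 0.571] [-12.69, -8.79, 7.39] phi 55.4 -> 22.7 n>= 5 j6 -1.15
```

move_arm --pt "0 0 0.12 -2.5 -1.8 1.5 1" --pt "0 0 0.24 -5 -3.5 3 1" --pt "0 0 0.36 -7.6 -5.3 4.4 1" --pt "0 0 0.48 -10.2 -7 5.9 1" --pt "0 0 0.57 -12.7 -8.8 7.4 1"

```text
time_s: 1.92
eef_pos: [562.3, -119.8, 149.0]
ee_rot: [-0.001, 0.556, 0.831, -0.002]
force: [0.1, -0.5, 0.6]
grip_width: 1.0
```

Run:
```python
from h import *
c=capture("wrist");c=capture("wrist");c=capture("wrist"); np.savez("w2.npz",**c); save(c,"w2"); print(ctrl.sense()["eef_pos"],abs(ctrl.sense()["dq"]).max())
go(562,-119,0,22.7)
```

```text
[ 561.58691366 -119.77453972  148.28915867] 0.050916020331337686
row [-0.006, -0.001, -0.001] [0.04, 0.15, 14.83] phi 22.7 -> 22.7 n>= 4 j6 -0.81
```

View pics/w2.png

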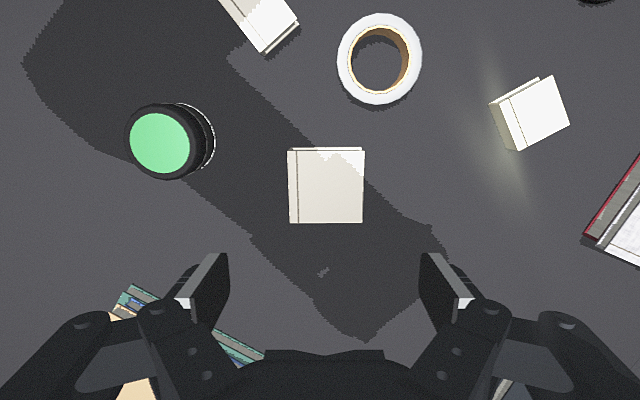

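Run:
```python
from h import *
c=dict(np.load("w2.npz"))
f=c["frame"][:,:,::-1]
a=cv2.resize(f[130:240,270:380],None,fx=5,fy=5,interpolation=0); b=cv2.resize(f[65:165,480:580],None,fx=5,fy=5,interpolation=0)
o=np.zeros((550,600+450,3),np.uint8)[:,:1050]; 
cv2.imwrite("pics/w2a.png",a); cv2.imwrite("pics/w2b.png",b)
```

```text
(no output)
```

View pics/w2a.png

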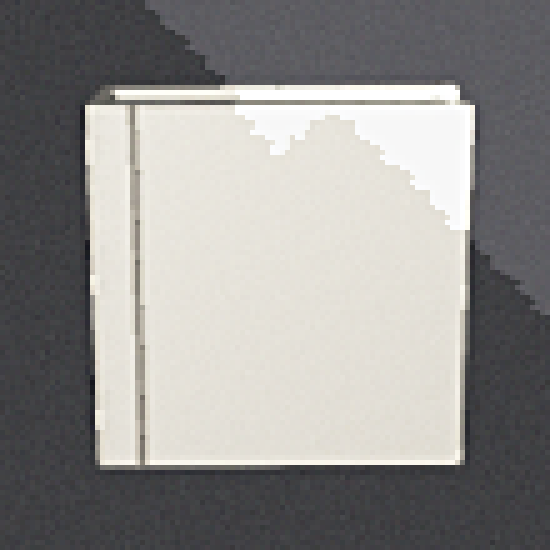

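View pics/w2b.png

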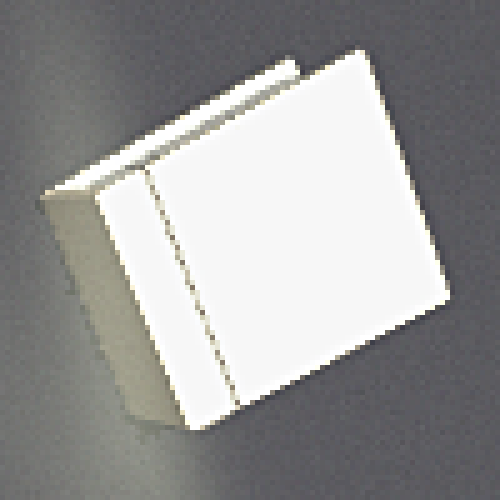

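Run:
```python
from h import *
c=dict(np.load("w2.npz"))
quad(c,[(85,103),(474,102),(464,467),(97,467)],5,270,130,24,"sqbig")
quad(c,[(95,190),(365,50),(450,297),(188,430)],5,480,65,20,"sqsmall")
```

```text
sqbig ctr [ 561.6 -119.4] sides [64.1 64.1 64.6 64.1] ang mod90 [22.7 22.9 22.6 22.5] long dir [22.7 22.6]
sqsmall ctr [694.    1.4] sides [44.2 43.3 44.5 43.9] ang mod90 [50.8 52.  51.6 51.6] long dir [50.8 51.6]
```

move_arm --pt "-0.006 0 0 0 0.1 4 1" --pt "-0.006 0 0 0 0.1 8 1" --pt "-0.006 0 0 0 0.1 12 1" --pt "-0.006 0 0 0 0.1 14 1" --pt "-0.006 0 0 0 0.1 14.8 1" --grip_force 35

```text
time_s: 2.48
eef_pos: [560.0, -117.4, -2.4]
ee_rot: [-0.003, 0.553, 0.833, 0.0]
force: [0.4, 0.8, -0.3]
grip_width: 0.998
```

Run:
```python
from h import *
go(562,-119,-0.5,22.7); print(ctrl.sense()["force"])
c=capture("wrist"); save(c,"w3")
```

```text
row [-0.003, -0.005, 0.002] [-0.23, 0.12, -0.19] phi 22.8 -> 22.7 n>= 1 j6 -0.81
[ 0.36067009  0.83830154 -0.28848295]
```

View pics/w3.png

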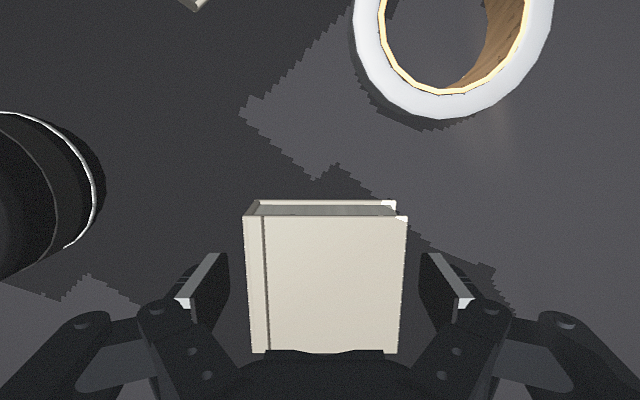

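move_arm --pt "0 0 0 -0.2 0.1 -0.2 1" --pt "0 0 0 -0.2 0.1 -0.2 1" --pt "0 0 0 -0.2 0.1 -0.2 0.5" --pt "0 0 0 -0.2 0.1 -0.2 0.5" --pt "0 0 0 -0.2 0.1 -0.2 0.5"

```text
time_s: 2.95
eef_pos: [563.0, -119.4, 1.8]
ee_rot: [-0.001, 0.553, 0.833, 0.001]
force: [-0.8, 1.5, 7.4]
grip_width: 0.742
```

move_arm --pt "0 0 0 0 0 0 0.5" --pt "0 0 0 0 0 0 0.5" --pt "0 0 0 0 0 0 0.5" --pt "0 0 0 0 0 0 0.5"

```text
time_s: 3.28
eef_pos: [562.9, -119.4, 1.9]
ee_rot: [-0.001, 0.553, 0.833, 0.001]
force: [-0.8, 0.3, 0.8]
grip_width: 0.743
```

Run:
```python
from h import *
go(562,-119,150,22.7); print(ctrl.sense()["force"],ctrl.sense()["grip_width"], ctrl.sense()["eef_pos"])
```

```text
row [-0.001, -0.003, 0.002] [0.11, -0.08, -14.81] phi 22.8 -> 22.7 n>= 4 j6 -0.81
[-0.75386559  0.28259626  0.79265076] 0.7426356147291505 [ 562.92818048 -119.40915329    1.85810406]
```

move_arm --pt "0 0 0 0 0 -2 0.5" --pt "0 0 0 0 0 -5 0.5" --pt "0 0 0 0 0 -8 0.5" --pt "0 0 0 0 0 -11 0.5" --pt "0 0 0 0 0 -13 0.5"

```text
time_s: 3.7
eef_pos: [563.6, -119.9, 134.7]
ee_rot: [0.0, 0.553, 0.833, 0.001]
force: [0.7, -1.3, -0.5]
grip_width: 0.736
```

Run:
```python
from h import *
go(452.3,365.7,140,-10.7); print(ctrl.sense()["force"],ctrl.sense()["grip_width"], ctrl.sense()["eef_pos"])
```

```text
row [0.001, -0.001, 0.584] [49.09, 8.55, -0.49] phi 22.8 -> -10.7 n>= 12 j6 -0.81
[ 0.71665807 -1.307706   -0.48925187] 0.7362314563808665 [ 563.64343897 -119.93162199  134.69735627]
```

move_arm --pt "0 0 0.05 4 0.7 0 0.5" --pt "0 0 0.1 8 1.4 0 0.5" --pt "0 0 0.15 12 2.1 0 0.5" --pt "0 0 0.2 16 2.8 0 0.5" --pt "0 0 0.25 20 3.5 0 0.5"

```text
time_s: 4.12
eef_pos: [517.6, 79.6, 134.9]
ee_rot: [0.0, 0.654, 0.756, 0.001]
force: [1.4, -1.2, 0.1]
grip_width: 0.737
```

Run:
```python
from h import *
go(452.3,365.7,140,-10.7); print(ctrl.sense()["force"],ctrl.sense()["grip_width"], ctrl.sense()["eef_pos"])
c=capture("wrist"); save(c,"w4")
```

```text
row [0.001, -0.001, 0.332] [29.25, -2.33, -0.49] phi 8.3 -> -10.7 n>= 8 j6 -0.22
[ 1.3905628  -1.22030605  0.07695848] 0.7369708930882954 [517.57094297  79.6371246  134.85999148]
```

View pics/w4.png

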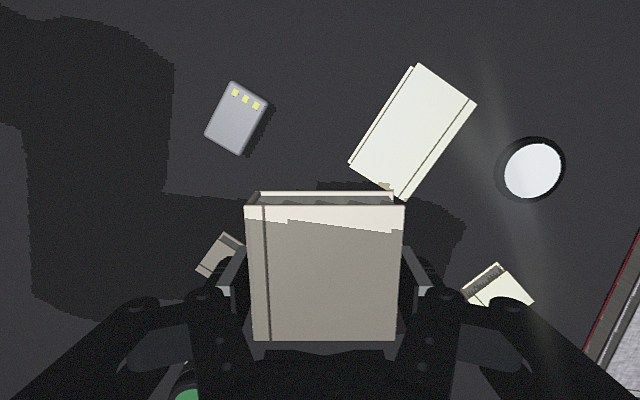

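move_arm --pt "0 0 0.07 4 -0.3 0 0.5" --pt "0 0 0.14 8 -0.6 -0.1 0.5" --pt "0 0 0.2 12 -0.9 -0.2 0.5" --pt "0 0 0.27 16 -1.2 -0.3 0.5" --pt "0 0 0.33 20 -1.5 -0.4 0.5"

```text
time_s: 4.58
eef_pos: [470.9, 282.8, 139.6]
ee_rot: [-0.002, 0.77, 0.638, 0.001]
force: [1.4, 0.3, -1.8]
grip_width: 0.741
```

Run:
```python
from h import *
go(452.3,365.7,140,-10.7)
```

```text
row [-0.001, -0.003, -0.001] [7.8, -3.38, -0.01] phi -10.8 -> -10.7 n>= 3 j6 0.51
```

move_arm --pt "0 0 0 2.5 -1.1 0 0.5" --pt "0 0 0 5 -2.2 0 0.5" --pt "0 0 0 7 -3 0 0.5" --pt "0 0 0 7.8 -3.4 0 0.5" --pt "0 0 0 7.8 -3.4 0 0.5"

```text
time_s: 5.0
eef_pos: [451.4, 366.9, 139.6]
ee_rot: [-0.002, 0.77, 0.639, 0.001]
force: [0.6, -0.2, -0.3]
grip_width: 0.745
```

Run:
```python
from h import *
c=capture("wrist");c=capture("wrist"); save(c,"w5");np.savez("w5.npz",**c)
go(452.3,365.7,60,-10.7)
```

```text
row [-0.001, -0.003, -0.001] [0.05, 0.0, 7.97] phi -10.8 -> -10.7 n>= 2 j6 0.66
```

View pics/w5.png

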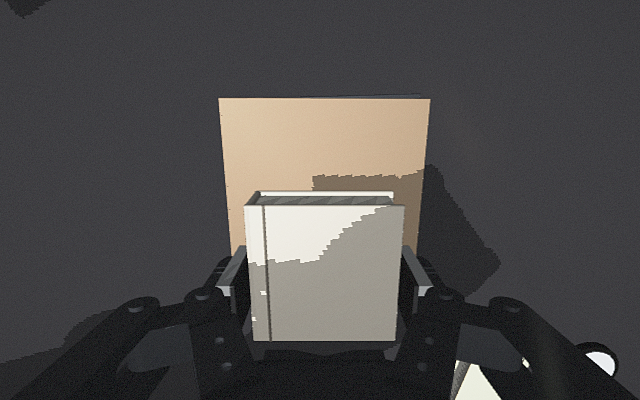

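Run:
```python
from h import *
c=dict(np.load("w5.npz"))
quad(c,[(244.5,206.5),(404.5,206),(397,341),(254,341.5)],1,0.5,0.5,161.8,"book")
quad(c,[(219,98.5),(431,99),(420,240),(232,240)],1,.5,.5,45,"pile (cut)")
print(ctrl.sense()["eef_pos"])
```

```text
book ctr [453.3 365.9] sides [63.  63.7 64.3 63.7] ang mod90 [79.6 80.4 79.6 79.2] long dir [169.6 169.6]
pile (cut) ctr [457.7 385.5] sides [149.5 107.7 150.3 108.1] ang mod90 [79.2 80.1 79.4 79.6] long dir [169.2 169.4]
[452.24936059 364.94391174 139.68989775]
```

move_arm --pt "0 0 0 0 0 3 0.5" --pt "0 0 0 0 0 6 0.5" --pt "0 0 0 0 0 8 0.5" --pt "0 0 0 0 0 8 0.5" --pt "0 0 0 0 0 8 0.5"

```text
time_s: 5.52
eef_pos: [452.6, 364.0, 59.7]
ee_rot: [-0.001, 0.771, 0.637, -0.0]
force: [0.7, 0.2, -0.7]
grip_width: 0.741
```

Run:
```python
from h import *
go(452,364.6,47.3,-10.6);print(ctrl.sense()["force"],ctrl.sense()["eef_pos"])
```

```text
row [-0.002, -0.002, -0.004] [0.05, -0.07, 1.24] phi -10.8 -> -10.6 n>= 1 j6 0.66
[ 0.68334293  0.15543688 -0.72092388] [452.58457509 363.99505314  59.70030268]
```

move_arm --pt "0 0 0 0 0 0.4 0.5" --pt "0 0 0 0 0 0.8 0.5" --pt "0 0 0 0 0 1.2 0.5" --pt "0 0 0 0 0 1.25 0.5" --pt "0 0 0 0 0 1.25 0.5"

```text
time_s: 5.93
eef_pos: [452.5, 364.0, 47.3]
ee_rot: [-0.001, 0.771, 0.637, -0.0]
force: [-0.9, -0.5, -2.2]
grip_width: 0.733
```

move_arm --pt "0 0 0 0 0 0 0.8" --pt "0 0 0 0 0 0 0.85" --pt "0 0 0 0 0 0 1" --pt "0 0 0 0 0 0 1" --pt "0 0 0 0 0 0 1"

```text
time_s: 6.35
eef_pos: [452.6, 364.0, 47.4]
ee_rot: [-0.001, 0.771, 0.637, 0.0]
force: [0.3, 0.3, 0.1]
grip_width: 0.996
```

move_arm --pt "0 0 0 0 0 -2 1" --pt "0 0 0 0 0 -5 1" --pt "0 0 0 0 0 -9 1" --pt "0 0 0 0 0 -13 1" --pt "0 0 0 0 0 -13 1"

```text
time_s: 6.77
eef_pos: [455.4, 365.2, 185.5]
ee_rot: [-0.0, 0.771, 0.637, 0.007]
force: [0.3, 0.5, 1.4]
grip_width: 0.999
```

Run:
```python
from h import *
c=capture("wrist");c=capture("wrist"); save(c,"w6");np.savez("w6.npz",**c); save(c,"w6z",(200,80,440,260),3)
go(694,1.4,150,51.5)
```

```text
row [0.002, -0.003, -1.088] [-31.11, 30.46, 2.77] phi -10.8 -> 51.5 n>= 11 j6 0.66
```

View pics/w6z.png

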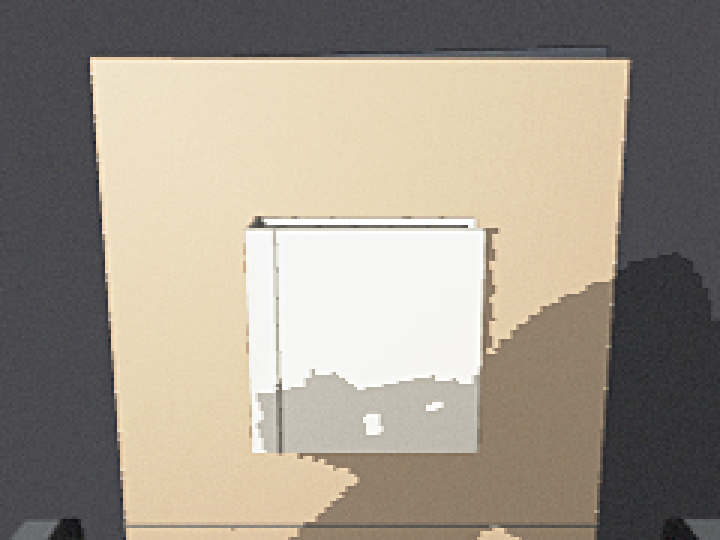

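Run:
```python
from h import *
c=dict(np.load("w6.npz"))
quad(c,[(246,228),(486,228),(480,453),(252,453)],3,200,80,69,"book")
P=quad(c,[(90,57),(631,60),(600,520),(125,520)],3,200,80,45,"pile cut")
m=(P[0]+P[1])/2; e=(P[1]-P[0])/np.linalg.norm(P[1]-P[0]); n=np.array([e[1],-e[0]]); n=n if n@(P[2]-P[1])>0 else -n
print("pile ctr",m+75*n)
save(c,"w6y",(200,240,440,360),3)
```

```text
book ctr [453.8 364.8] sides [63.7 64.1 64.7 64. ] ang mod90 [79.2 79.6 79.1 78.7] long dir [169.2 169.1]
pile cut ctr [453.7 370.5] sides [149.8 139.7 150.6 140.1] ang mod90 [78.9 79.4 79.1 79.1] long dir [168.9 169.1]
pile ctr [452.26955319 365.58738003]
```

View pics/w6y.png

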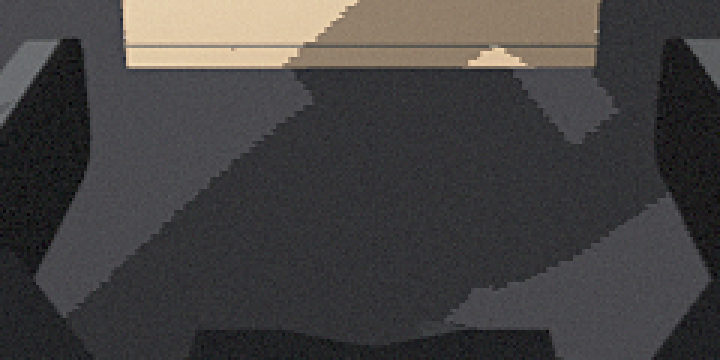

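Run:
```python
from h import *
c=dict(np.load("w2.npz")); print(cast(c,[(584,236),(598,245),(639,153),(115,310),(130,285),(264,352)],0).round(0))
go(694,1.4,150,-38.5)
```

```text
[[ 813.  -74.    0.]
 [ 831.  -76.    0.]
 [ 811.   12.    0.]
 [ 411. -333.    0.]
 [ 419. -297.    0.]
 [ 573. -322.    0.]]
row [-0.001, -0.004, 0.483] [-31.11, 30.46, 2.77] phi -10.8 -> -38.5 n>= 11 j6 0.66
```

move_arm --pt "0 0 0.08 -2.8 2.7 0.2 1" --pt "0 0 0.16 -5.6 5.5 0.5 1" --pt "0 0 0.24 -8.5 8.3 0.7 1" --pt "0 0 0.32 -11.3 11 1 1" --pt "0 0 0.4 -14.1 13.8 1.2 1"

```text
time_s: 7.28
eef_pos: [562.3, 197.9, 164.4]
ee_rot: [-0.002, 0.883, 0.47, -0.0]
force: [0.1, 0.1, 0.1]
grip_width: 1.001
```

Run:
```python
from h import *
go(694,1.4,150,-38.5)
```

```text
row [-0.004, -0.002, 0.079] [-8.94, 21.91, 1.35] phi -34.0 -> -38.5 n>= 6 j6 0.73
```

move_arm --pt "0 0 0.02 -1.5 3.7 0.3 1" --pt "0 0 0.04 -3 7.3 0.5 1" --pt "0 0 0.06 -4.5 11 0.8 1" --pt "0 0 0.08 -6 14.6 1 1" --pt "0 0 0.08 -7.4 18.2 1.2 1"

```text
time_s: 7.7
eef_pos: [672.0, 32.9, 149.5]
ee_rot: [-0.003, 0.901, 0.433, -0.001]
force: [-0.0, -0.2, 0.5]
grip_width: 0.999
```

move_arm --pt "0 0 0 -1 2.4 0.1 1" --pt "0 0 0 -1.5 3.7 0.1 1" --pt "0 0 0 -1.5 3.7 0.1 1" --pt "0 0 0 -1.5 3.7 0.1 1"

```text
time_s: 8.03
eef_pos: [690.9, -2.1, 146.4]
ee_rot: [-0.004, 0.901, 0.433, -0.003]
force: [-0.2, -0.2, -0.1]
grip_width: 1.0
```

Run:
```python
from h import *
c=capture("wrist"); save(c,"w7");np.savez("w7.npz",**c); 
go(694,1.4,4,-38.5)
```

```text
row [-0.008, 0.001, -0.002] [0.41, 0.21, 14.3] phi -38.6 -> -38.5 n>= 4 j6 0.5
```

View pics/w7.png

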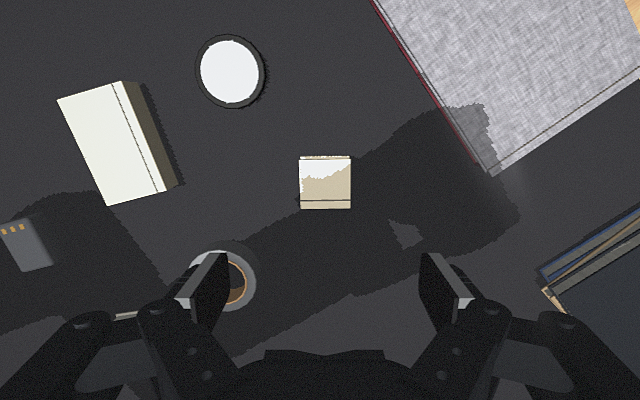

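Run:
```python
from h import *
c=dict(np.load("w7.npz"))
quad(c,[(299,158.5),(351.5,158),(351.3,209.5),(300.3,210)],1,0.5,0.5,20,"sqsmall")
```

```text
sqsmall ctr [6.948e+02 4.000e-01] sides [44.1 45.6 44.9 45.7] ang mod90 [52.  52.5 52.1 51.5] long dir [142.  142.1]
```

move_arm --pt "-0.008 0 0 0.3 0.2 4 1" --pt "-0.008 0 0 0.4 0.2 8 1" --pt "-0.008 0 0 0.4 0.2 11 1" --pt "-0.008 0 0 0.4 0.2 13 1" --pt "-0.008 0 0 0.4 0.2 13.5 1"

```text
time_s: 8.5
eef_pos: [691.2, 3.3, 7.6]
ee_rot: [-0.002, 0.901, 0.434, -0.004]
force: [-0.6, 0.0, -0.5]
grip_width: 0.999
```

Run:
```python
from h import *
go(694,1.4,3.5,-38.5)
```

```text
row [-0.007, 0.004, -0.0] [0.03, 0.34, 0.41] phi -38.5 -> -38.5 n>= 1 j6 0.51
```

move_arm --pt "-0.004 0.002 0 0 0.35 0.3 1" --pt "-0.004 0.002 0 0 0.35 0.4 1" --pt "-0.004 0.002 0 0 0.35 0.4 0.25" --pt "-0.004 0.002 0 0 0.35 0.4 0.25" --pt "-0.004 0.002 0 0 0.35 0.4 0.25"

```text
time_s: 8.92
eef_pos: [694.5, 1.1, 5.0]
ee_rot: [-0.0, 0.901, 0.434, -0.001]
force: [0.1, 0.3, 0.1]
grip_width: 0.606
```

move_arm --pt "0 0 0 0 0 0 0.25" --pt "0 0 0 0 0 0 0.25" --pt "0 0 0 0 0 0 0.25" --pt "0 0 0 0 0 0 0.25" --pt "0 0 0 0 0 0 0.25"

```text
time_s: 9.33
eef_pos: [694.7, 1.0, 5.5]
ee_rot: [0.0, 0.901, 0.434, -0.001]
force: [-1.0, -0.0, 4.3]
grip_width: 0.505
```

Run:
```python
from h import *
go(694,1.4,150,-38.5);print(ctrl.sense()["eef_pos"])
```

```text
row [-0.001, 0.001, -0.0] [-0.03, -0.09, -14.45] phi -38.5 -> -38.5 n>= 4 j6 0.51
[694.73450239   1.04709745   5.4785334 ]
```

move_arm --pt "0 0 0 0 0 -2 0.25" --pt "0 0 0 0 0 -5 0.25" --pt "0 0 0 0 0 -8 0.25" --pt "0 0 0 0 0 -12 0.25" --pt "0 0 0 0 0 -16 0.25"

```text
time_s: 9.75
eef_pos: [694.3, 1.2, 166.2]
ee_rot: [-0.001, 0.901, 0.434, -0.001]
force: [-0.2, 0.4, -0.5]
grip_width: 0.501
```

Run:
```python
from h import *
go(452.8,365.2,170,-10.8);print(ctrl.sense()["grip_width"])
```

```text
row [-0.003, 0.002, -0.484] [13.44, -41.56, -0.31] phi -38.5 -> -10.8 n>= 11 j6 0.51
0.501288307197693
```

move_arm --pt "0 0 -0.04 1.2 -3.8 0 0.25" --pt "0 0 -0.08 2.5 -7.6 0 0.25" --pt "0 0 -0.12 3.7 -11.4 0 0.25" --pt "0 0 -0.16 4.9 -15.2 0 0.25" --pt "0 0 -0.2 6.2 -19 0 0.25"

```text
time_s: 10.17
eef_pos: [582.7, 169.3, 166.3]
ee_rot: [-0.001, 0.853, 0.523, -0.002]
force: [1.7, 0.2, -0.0]
grip_width: 0.505
```

Run:
```python
from h import *
go(452.8,365.2,170,-10.8);print(ctrl.sense()["grip_width"])
```

```text
row [-0.004, 0.001, -0.282] [11.57, -20.46, -0.33] phi -27.0 -> -10.8 n>= 6 j6 0.56
0.5052694826171449
```

move_arm --pt "0 0 -0.05 1.9 -3.4 0 0.25" --pt "0 0 -0.1 3.8 -6.8 0 0.25" --pt "0 0 -0.15 5.8 -10.2 0 0.25" --pt "0 0 -0.2 7.7 -13.6 0 0.25" --pt "0 0 -0.25 9.6 -17 0 0.25"

```text
time_s: 10.58
eef_pos: [473.3, 333.2, 166.5]
ee_rot: [-0.001, 0.78, 0.626, -0.002]
force: [0.6, -0.2, -1.5]
grip_width: 0.5
```

Run:
```python
from h import *
go(452.8,365.2,150,-10.8);print(ctrl.sense()["grip_width"])
```

```text
row [-0.004, 0.001, -0.03] [2.68, -2.69, 1.66] phi -12.5 -> -10.8 n>= 1 j6 0.63
0.4998163063280103
```

move_arm --pt "-0.004 0 -0.03 1.5 -1.5 0.8 0.25" --pt "-0.004 0 -0.03 2.7 -2.7 1.6 0.25" --pt "-0.004 0 -0.03 2.7 -2.7 1.6 0.25" --pt "-0.004 0 -0.03 2.7 -2.7 1.6 0.25" --pt "-0.004 0 -0.03 2.7 -2.7 1.6 0.25"

```text
time_s: 11.0
eef_pos: [453.3, 364.9, 150.7]
ee_rot: [0.001, 0.771, 0.637, -0.0]
force: [0.4, -0.1, -1.2]
grip_width: 0.507
```

Run:
```python
from h import *
c=capture("wrist"); save(c,"w8z",(200,80,440,360),3);np.savez("w8.npz",**c)
print(ctrl.sense()["eef_pos"])
```

```text
[453.50520333 364.67695999 150.89540789]
```

View pics/w8z.png

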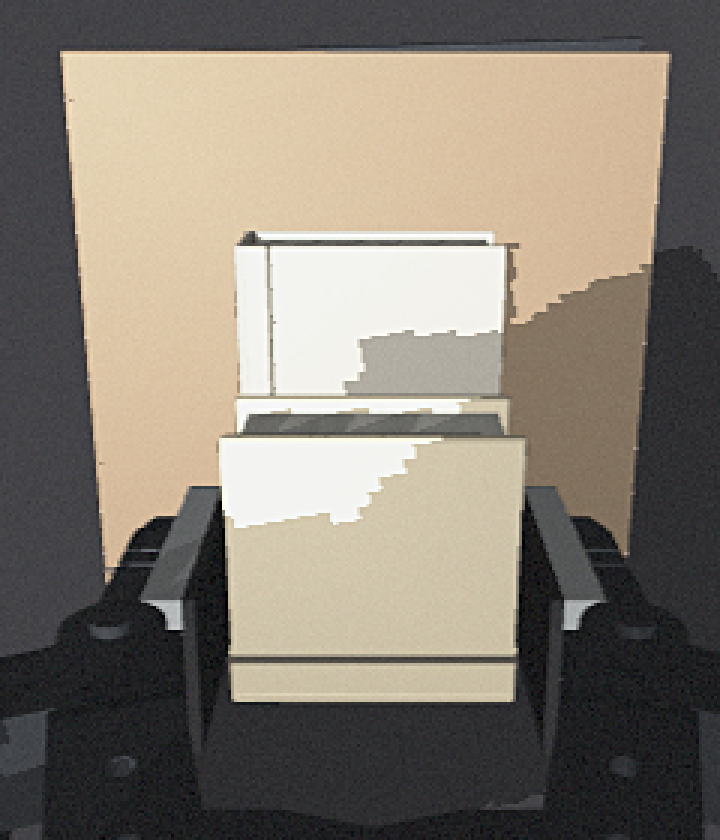

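Run:
```python
from h import *
c=dict(np.load("w8.npz"))
quad(c,[(219,437),(526,437),(515,702),(231,702)],3,200,80,165.4,"held")
go(452.8,365.2,82,-10.7)
```

```text
held ctr [453.9 364.3] sides [43.5 43.9 44.  43.9] ang mod90 [79.2 79.6 79.2 79. ] long dir [169.2 169.2]
row [0.001, 0.001, -0.003] [0.05, -0.08, 6.89] phi -10.9 -> -10.7 n>= 2 j6 0.67
```

move_arm --pt "0 0 0 0.05 -0.1 3 0.25" --pt "0 0 0 0.05 -0.1 5.5 0.25" --pt "0 0 0 0.05 -0.1 6.8 0.25" --pt "0 0 0 0.05 -0.1 6.8 0.25" --pt "0 0 0 0.05 -0.1 6.8 0.25"

```text
time_s: 11.47
eef_pos: [453.3, 364.6, 83.2]
ee_rot: [0.001, 0.771, 0.636, -0.0]
force: [0.5, 0.9, -0.5]
grip_width: 0.505
```

Run:
```python
from h import *
go(452.6,365.5,75.2,-10.7);print(ctrl.sense()["eef_pos"],ctrl.sense()["force"])
```

```text
row [0.001, 0.001, -0.004] [0.07, -0.09, 0.8] phi -10.9 -> -10.7 n>= 1 j6 0.67
[453.33791023 364.64899002  83.20275278] [ 0.53439847  0.93109206 -0.54902123]
```

move_arm --pt "0 0 -0.004 0.07 -0.1 0.3 0.25" --pt "0 0 -0.004 0.07 -0.1 0.6 0.25" --pt "0 0 -0.004 0.07 -0.1 0.8 0.25" --pt "0 0 -0.004 0.07 -0.1 0.8 0.25" --pt "0 0 -0.004 0.07 -0.1 0.8 0.25"

```text
time_s: 11.88
eef_pos: [452.6, 365.6, 75.5]
ee_rot: [0.001, 0.77, 0.638, -0.0]
force: [-1.0, -0.9, -0.3]
grip_width: 0.503
```

Run:
```python
from h import *
go(452.6,365.5,75,-10.7);print(ctrl.sense()["eef_pos"],ctrl.sense()["force"])
```

```text
row [0.001, 0.001, -0.0] [-0.01, 0.0, 0.05] phi -10.7 -> -10.7 n>= 1 j6 0.67
[452.59242291 365.57429291  75.46555229] [-1.00544674 -0.85760737 -0.33029067]
```

move_arm --pt "0 0 0 0 0 0.06 0.25" --pt "0 0 0 0 0 0.06 0.25" --pt "0 0 0 0 0 0.06 0.6" --pt "0 0 0 0 0 0.06 0.7" --pt "0 0 0 0 0 0.06 0.8"

```text
time_s: 12.3
eef_pos: [452.6, 365.6, 74.9]
ee_rot: [0.001, 0.77, 0.638, -0.0]
force: [-0.3, 0.6, 0.6]
grip_width: 0.794
```

move_arm --pt "0 0 0 0 0 0 0.8" --pt "0 0 0 0 0 -3 1" --pt "0 0 0 0 0 -6 1" --pt "0 0 0 0 0 -10 1" --pt "0 0 0 0 0 -12 1"

```text
time_s: 12.72
eef_pos: [453.4, 366.2, 199.5]
ee_rot: [0.001, 0.77, 0.638, 0.003]
force: [-0.2, 0.2, 0.2]
grip_width: 1.004
```

Run:
```python
from h import *
c=capture("wrist");c=capture("wrist"); save(c,"w9z",(200,80,440,280),3);np.savez("w9.npz",**c)
print(ctrl.sense()["eef_pos"])
go(578,136,170,-24)
```

```text
[453.83961221 366.53520791 199.11297789]
row [0.007, -0.005, 0.232] [-20.36, 16.46, 2.95] phi -10.7 -> -24.0 n>= 7 j6 0.67
```

View pics/w9z.png

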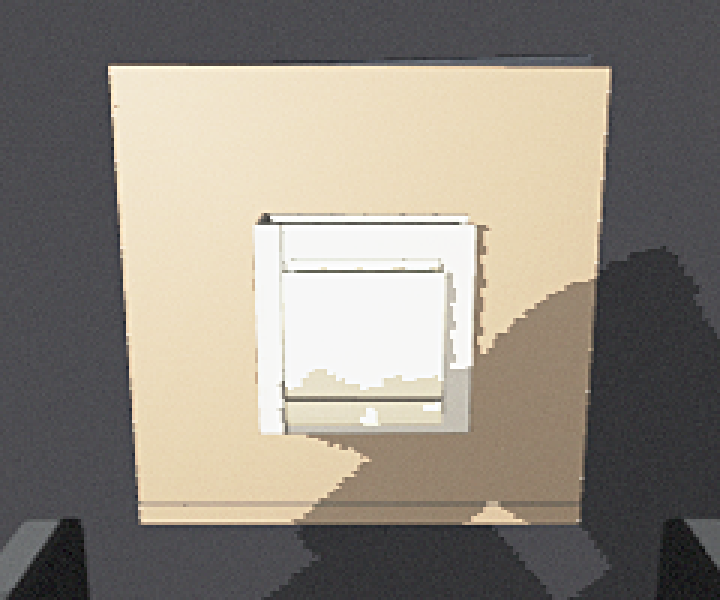

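Run:
```python
from h import *
c=dict(np.load("w9.npz"))
quad(c,[(255,223),(476,223),(471,433),(260,433)],3,200,80,69,"big")
quad(c,[(282,271),(446,271),(442,424),(287,424)],3,200,80,89,"small")
quad(c,[(109,66),(611,67),(580,524),(139,524)],3,200,80,45,"pile")
```

```text
big ctr [453.9 365. ] sides [63.3 64.2 64.3 64. ] ang mod90 [79.3 79.7 79.1 78.8] long dir [169.3 169.1]
small ctr [453.5 365.2] sides [44.2 43.8 43.7 43.8] ang mod90 [79.2 79.1 79.1 79.7] long dir [169.2 169.1]
pile ctr [452.4 365.8] sides [149.5 149.6 150.3 149.2] ang mod90 [79.3 79.2 79.1 78.9] long dir [169.3 169.1]
```

move_arm --pt "0 0 0.05 -3 2.4 0.4 1" --pt "0 0 0.1 -6 4.8 0.8 1" --pt "0 0 0.15 -9 7.2 1.2 1" --pt "0 0 0.2 -12 9.7 1.6 1" --pt "0 0 0.23 -15 12.1 2 1"

```text
time_s: 13.23
eef_pos: [545.3, 194.9, 178.1]
ee_rot: [0.001, 0.839, 0.545, 0.003]
force: [0.5, 0.7, -0.5]
grip_width: 0.999
```

Run:
```python
from h import *
go(579,136,150,-23.9)
```

```text
row [0.005, -0.005, -0.002] [-4.02, 5.47, 2.82] phi -24.0 -> -23.9 n>= 2 j6 0.56
```

move_arm --pt "0.005 -0.005 0 -2 2.7 1.4 1" --pt "0.005 -0.005 0 -3.5 4.7 2.4 1" --pt "0.005 -0.005 0 -4 5.5 2.8 1" --pt "0.005 -0.005 0 -4 5.5 2.8 1" --pt "0.005 -0.005 0 -4 5.5 2.8 1"

```text
time_s: 13.65
eef_pos: [578.9, 136.7, 149.8]
ee_rot: [-0.0, 0.839, 0.545, -0.001]
force: [-0.8, 1.4, -0.9]
grip_width: 1.0
```

Run:
```python
from h import *
c=capture("wrist"); save(c,"w10z",(220,120,420,280),4);np.savez("w10.npz",**c)
go(579,136,0,-23.9)
```

```text
row [-0.001, 0.0, -0.001] [-0.11, 0.07, 15.03] phi -24.0 -> -23.9 n>= 4 j6 0.45
```

View pics/w10z.png

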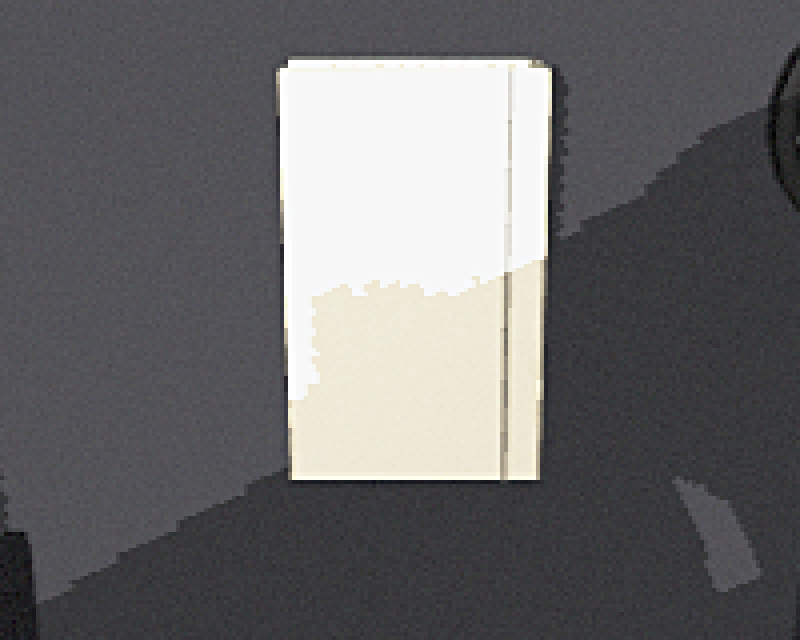

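Run:
```python
from h import *
c=dict(np.load("w10.npz"))
quad(c,[(277,68),(552,68),(540,480),(289,480)],4,220,120,24,"obbig")
```

```text
obbig ctr [578.8 135.8] sides [56.6 91.9 56.7 91.9] ang mod90 [66. 66. 66. 66.] long dir [156. 156.]
```

move_arm --pt "0 0 0 0 0 4 1" --pt "0 0 0 0 0 8 1" --pt "0 0 0 0 0 11 1" --pt "0 0 0 0 0 13.5 1" --pt "0 0 0 0 0 14 1"

```text
time_s: 14.12
eef_pos: [576.1, 138.9, 6.9]
ee_rot: [-0.002, 0.838, 0.546, -0.003]
force: [-0.3, 0.5, 0.2]
grip_width: 1.0
```

Run:
```python
from h import *
go(579,136,3,-23.9)
```

```text
row [-0.006, 0.003, 0.001] [-0.14, 0.38, 0.39] phi -23.8 -> -23.9 n>= 1 j6 0.45
```

move_arm --pt "-0.003 0.002 0 -0.15 0.38 0.3 1" --pt "-0.003 0.002 0 -0.15 0.38 0.4 1" --pt "-0.003 0.002 0 -0.15 0.38 0.4 1" --pt "-0.003 0.002 0 -0.15 0.38 0.4 0.4" --pt "-0.003 0.002 0 -0.15 0.38 0.4 0.4"

```text
time_s: 14.53
eef_pos: [579.6, 136.1, 4.2]
ee_rot: [-0.001, 0.838, 0.546, -0.0]
force: [0.1, 0.2, 0.1]
grip_width: 0.75
```

move_arm --pt "0 0 0 0 0 0 0.4" --pt "0 0 0 0 0 0 0.4" --pt "0 0 0 0 0 0 0.4" --pt "0 0 0 0 0 0 0.4" --pt "0 0 0 0 0 0 0.4"

```text
time_s: 14.95
eef_pos: [580.0, 136.1, 4.8]
ee_rot: [-0.0, 0.838, 0.546, 0.0]
force: [-0.6, 0.1, 6.0]
grip_width: 0.648
```

Run:
```python
from h import *
go(495,-357,180);print(ctrl.sense()["eef_pos"])
```

```text
row [-0.0, -0.001, -0.0] [-48.52, 12.15, -17.56] phi -23.8 -> -23.8 n>= 13 j6 0.45
[579.96089854 136.10496635   4.8265957 ]
```

Run:
```python
from h import *
c=dict(np.load("side0.npz"))
quad(c,[(403,106),(467,49),(613,117),(555,184)],3,220,80,45,"obpile side")
c=dict(np.load("scene0.npz"))
quad(c,[(36,98),(180,24),(254,76),(108,152)],3,180,100,45,"obpile scene")
```

```text
obpile side ctr [ 490.4 -365.9] sides [118.5 172.1 120.4 175.2] ang mod90 [77.8 75.1 79.2 74.6] long dir [77.8 79.2]
obpile scene ctr [ 497.2 -365.4] sides [170.4 120.4 164.9 112.5] ang mod90 [78.5 75.2 75.8 77.8] long dir [168.5 165.8]
```

move_arm --pt "0 0 0 0 0 -2 0.4" --pt "0 0 0 0 0 -5 0.4" --pt "0 0 0 0 0 -9 0.4" --pt "0 0 0 0 0 -13 0.4" --pt "0 0 0 0 0 -17 0.4"

```text
time_s: 15.37
eef_pos: [579.4, 135.9, 176.3]
ee_rot: [-0.001, 0.838, 0.546, -0.0]
force: [0.9, -0.1, -0.4]
grip_width: 0.645
```

Run:
```python
from h import *
go(495,-364,180,-103)
```

```text
row [-0.001, 0.001, 1.382] [-49.14, 12.49, -0.4] phi -23.8 -> -103.0 n>= 13 j6 0.45
```

move_arm --pt "0 0 0.1 -3.8 1 0 0.4" --pt "0 0 0.2 -7.6 2 0 0.4" --pt "0 0 0.3 -11.4 3 0 0.4" --pt "0 0 0.4 -15.2 4 0 0.4" --pt "0 0 0.5 -19 5 0 0.4"

```text
time_s: 15.78
eef_pos: [547.5, -59.7, 176.0]
ee_rot: [-0.001, 0.948, 0.319, -0.001]
force: [1.2, -0.6, -0.9]
grip_width: 0.645
```

Run:
```python
from h import *
go(495,-364,180,-103)
```

```text
row [-0.001, 0.001, 0.877] [-22.6, 21.05, -0.42] phi -52.8 -> -103.0 n>= 8 j6 0.6
```

move_arm --pt "0 0 0.11 -2.8 2.6 0 0.4" --pt "0 0 0.22 -5.6 5.2 0 0.4" --pt "0 0 0.33 -8.4 7.8 0 0.4" --pt "0 0 0.44 -11.2 10.5 0 0.4" --pt "0 0 0.55 -14 13 0 0.4"

```text
time_s: 16.2
eef_pos: [514.0, -249.8, 175.6]
ee_rot: [-0.001, 0.999, 0.047, -0.001]
force: [1.2, 0.2, -0.8]
grip_width: 0.647
```

Run:
```python
from h import *
go(495,-364,180,-103)
```

```text
row [-0.001, 0.002, 0.321] [-2.97, 11.19, -0.45] phi -84.6 -> -103.0 n>= 3 j6 0.82
```

move_arm --pt "0 0 0.11 -1 3.7 -0.1 0.4" --pt "0 0 0.22 -2 7.4 -0.3 0.4" --pt "0 0 0.32 -3 11.2 -0.4 0.4" --pt "0 0 0.32 -3 11.2 -0.4 0.4" --pt "0 0 0.32 -3 11.2 -0.4 0.4"

```text
time_s: 16.62
eef_pos: [493.8, -365.7, 178.7]
ee_rot: [-0.001, 0.993, -0.114, -0.001]
force: [0.4, 0.3, -0.8]
grip_width: 0.647
```

Run:
```python
from h import *
c=capture("wrist");c=capture("wrist"); save(c,"w11");np.savez("w11.npz",**c)
go(495,-364,180,-103);print(ctrl.sense()["eef_pos"])
```

```text
row [-0.002, 0.003, 0.002] [0.04, 0.05, -0.09] phi -102.9 -> -103.0 n>= 1 j6 0.97
[ 494.67730721 -363.42068579  179.0990316 ]
```

View pics/w11.png

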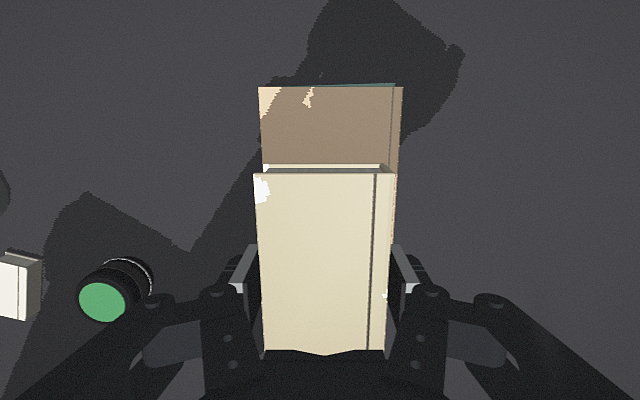

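move_arm --pt "0 0 0 -4 0 -1 0.4" --pt "0 0 0 -8 0 -2 0.4" --pt "0 0 0 -10 0 -2.5 0.4" --pt "0 0 0 -10 0 -2.5 0.4" --pt "0 0 0 -10 0 -2.5 0.4"

```text
time_s: 17.13
eef_pos: [397.4, -340.3, 205.1]
ee_rot: [-0.001, 0.994, -0.112, -0.001]
force: [1.3, -0.7, -0.7]
grip_width: 0.643
```

Run:
```python
from h import *
c=capture("wrist");c=capture("wrist");c=capture("wrist"); save(c,"w12",(220,0,440,240),3);np.savez("w12.npz",**c)
go(495,-364,180,-103);print(ctrl.sense()["eef_pos"])
```

```text
row [-0.002, 0.003, 0.004] [9.97, 0.13, 2.37] phi -102.8 -> -103.0 n>= 3 j6 0.86
[ 398.12439357 -340.71837148  204.0290128 ]
```

View pics/w12.png

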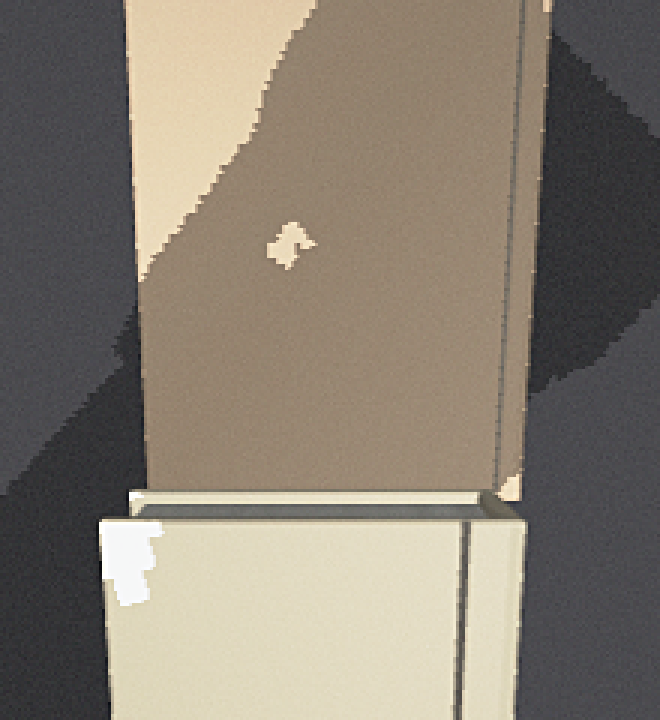

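Run:
```python
from h import *
c1=dict(np.load("w11.npz")); c2=dict(np.load("w12.npz"))
save(c1,"w11z",(240,70,420,190),4)
far=cast(c1,[(258.7,87),(403,87)],45)[:,:2]
L=cast(c2,np.array([(128,10),(148,480)])/3+[219.5,-.5],45)[:,:2]
R=cast(c2,np.array([(551,10),(521,500)])/3+[219.5,-.5],45)[:,:2]
print(far,L,R)
for P in (far,L,R): d=P[1]-P[0]; print(np.linalg.norm(d),np.degrees(np.arctan2(d[1],d[0]))%180)
print("diag", np.linalg.norm(far[1]-R[1]), (far[0]+R[1])/2)
```

```text
[[ 589.02134961 -332.38293227]
 [ 562.84881105 -446.62157023]] [[ 557.85525462 -325.0726218 ]
 [ 430.4904802  -295.42361631]] [[ 532.0674793  -439.02494514]
 [ 398.3225706  -408.93920307]]
117.19841371038251 77.09599815708104
130.770215605401 166.8956071282613
137.0870252025946 167.3224146996905
diag 168.7863874592884 [ 493.67196011 -370.66106767]
```

View pics/w11z.png

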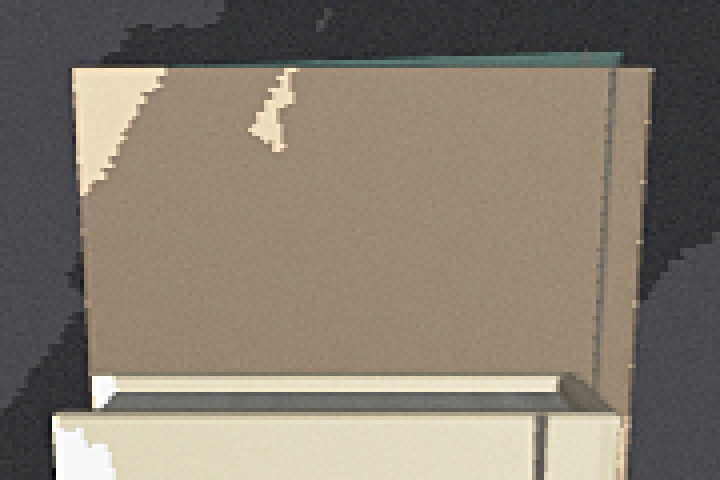

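Run:
```python
from h import *
c=dict(np.load("w12.npz")); z=ctrl.sense()["eef_pos"][2]
save(c,"w12b",(240,160,410,370),3)
P=quad(c,[(99,520),(527,520),(515,720),(112,720)],3,220,0,z-4.8+24,"held(cut)")
M=Rt().as_matrix(); 
for p in P: print((M.T@(np.r_[p,z]-ctrl.sense()["eef_pos"])).round(1))
```

```text
held(cut) ctr [ 429.7 -348.7] sides [55.9 28.3 56.  28.3] ang mod90 [77.3 77.5 77.3 77.3] long dir [77.3 77.3]
[ 46.7 -27.1  -0.1]
[46.7 28.7 -0.2]
[18.4 28.9 -0.1]
[ 18.4 -27.1  -0. ]
```

View pics/w12b.png

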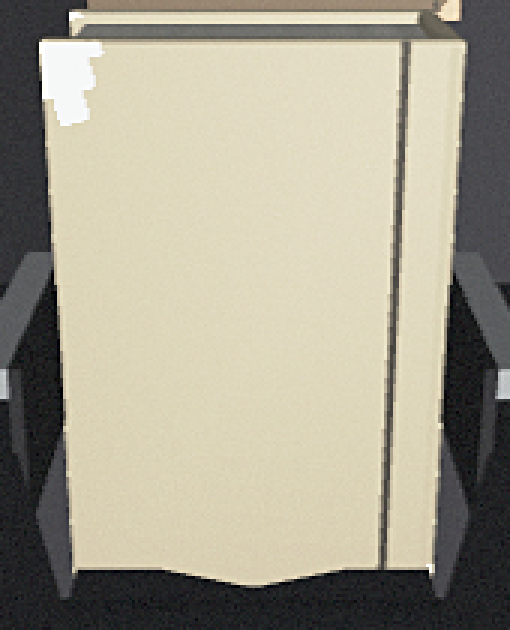

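Run:
```python
from h import *
go(493.2,-369.2,120,-102.9)
```

```text
row [-0.002, 0.003, 0.002] [9.93, 0.69, 8.37] phi -102.8 -> -102.9 n>= 4 j6 0.86
```

move_arm --pt "0 0.002 0 3 0.2 1 0.4" --pt "0 0.002 0 6 0.4 3 0.4" --pt "0 0.002 0 9 0.6 6 0.4" --pt "0 0.002 0 9.9 0.7 8.4 0.4" --pt "0 0.002 0 9.9 0.7 8.4 0.4"

```text
time_s: 17.7
eef_pos: [493.5, -367.1, 113.1]
ee_rot: [-0.004, 0.994, -0.11, -0.004]
force: [0.0, 0.5, -1.5]
grip_width: 0.647
```

Run:
```python
from h import *
c=capture("wrist");c=capture("wrist")
go(493.2,-369.2,62,-102.9)
```

```text
row [-0.003, 0.003, 0.003] [0.03, 0.07, 5.69] phi -102.7 -> -102.9 n>= 2 j6 0.96
```

move_arm --pt "-0.003 0.003 0.003 0 0.1 2 0.4" --pt "-0.003 0.003 0.003 0 0.1 4 0.4" --pt "-0.003 0.003 0.003 0 0.1 5.5 0.4" --pt "-0.003 0.003 0.003 0 0.1 5.7 0.4" --pt "-0.003 0.003 0.003 0 0.1 5.7 0.4"

```text
time_s: 18.22
eef_pos: [492.8, -369.6, 63.1]
ee_rot: [0.0, 0.994, -0.112, 0.0]
force: [0.2, 0.9, -1.4]
grip_width: 0.642
```

Run:
```python
from h import *
go(493.2,-369.2,50.3,-102.9);print(ctrl.sense()["eef_pos"])
```

```text
row [0.0, -0.001, 0.0] [0.03, -0.05, 1.28] phi -102.9 -> -102.9 n>= 1 j6 0.96
[ 492.79825349 -369.646003     63.08906642]
```

move_arm --pt "0 0 0 0 0 0.4 0.4" --pt "0 0 0 0 0 0.8 0.4" --pt "0 0 0 0 0 1.2 0.4" --pt "0 0 0 0 0 1.25 0.4" --pt "0 0 0 0 0 1.25 0.4"

```text
time_s: 18.63
eef_pos: [492.8, -369.6, 50.5]
ee_rot: [0.0, 0.994, -0.112, 0.0]
force: [1.0, -0.7, -0.5]
grip_width: 0.647
```

Run:
```python
from h import *
go(493.2,-369.2,50.3,-102.9);print(ctrl.sense()["eef_pos"],ctrl.sense()["force"])
```

```text
row [0.0, -0.001, 0.0] [0.03, -0.05, 0.02] phi -102.9 -> -102.9 n>= 1 j6 0.96
[ 492.78203866 -369.58281816   50.53497812] [ 0.96041719 -0.70750816 -0.54486437]
```

move_arm --pt "0 0 0 0 0 0.05 0.4" --pt "0 0 0 0 0 0.05 0.7" --pt "0 0 0 0 0 0.05 0.8" --pt "0 0 0 0 0 0.05 1" --pt "0 0 0 0 0 0.05 1"

```text
time_s: 19.05
eef_pos: [492.8, -369.7, 50.2]
ee_rot: [0.0, 0.994, -0.112, 0.0]
force: [-0.3, 0.8, -0.2]
grip_width: 0.999
```

move_arm --pt "0 0 0 0 0 0 1" --pt "0 0 0 0 0 -3 1" --pt "0 0 0 0 0 -7 1" --pt "0 0 0 -2 0 -11 1" --pt "0 0 0 -2 0 -14 1"

```text
time_s: 19.47
eef_pos: [471.9, -364.8, 192.6]
ee_rot: [0.001, 0.994, -0.112, 0.0]
force: [0.2, -0.1, -0.0]
grip_width: 0.999
```

Run:
```python
from h import *
c=capture("wrist");c=capture("wrist"); save(c,"w13",(200,60,440,280),3);np.savez("w13.npz",**c)
print(ctrl.sense()["eef_pos"])
go(452.7,-7,150,61.6)
```

```text
[ 474.32505631 -366.62920115  196.36530236]
row [0.005, -0.01, 0.27] [-10.19, -34.6, 4.31] phi -102.9 -> -118.4 n>= 9 j6 0.94
```

View pics/w13.png

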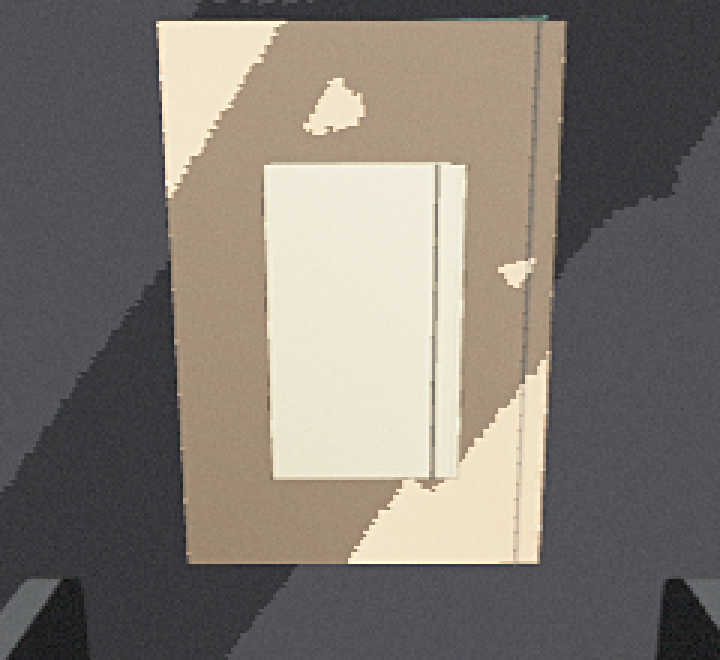

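Run:
```python
from h import *
c=dict(np.load("w13.npz"))
quad(c,[(263,164),(467,165),(457,479),(273,479)],3,200,60,69,"big")
quad(c,[(157,21),(567,21),(540,564),(187,563)],3,200,60,45,"pile")
```

```text
big ctr [ 493.4 -370.7] sides [56.  91.4 55.3 91.5] ang mod90 [76.9 76.8 77.  77.2] long dir [76.9 77. ]
pile ctr [ 494.  -370.2] sides [117.8 169.8 118.3 168.9] ang mod90 [77.2 77.2 76.8 77. ] long dir [77.2 76.8]
```

move_arm --pt "0 0 0.05 -1 -3.8 0.4 1" --pt "0 0 0.1 -2 -7.6 0.8 1" --pt "0 0 0.15 -3 -11.4 1.2 1" --pt "0 0 0.2 -4 -15.2 1.6 1" --pt "0 0 0.25 -5.2 -19 2 1"

```text
time_s: 19.98
eef_pos: [465.8, -168.2, 173.9]
ee_rot: [0.003, 0.972, -0.237, 0.005]
force: [0.9, -0.5, -0.4]
grip_width: 0.995
```

Run:
```python
from h import *
go(452.7,-7,150,61.6)
```

```text
row [0.004, -0.011, 0.017] [-8.61, -13.71, 2.25] phi -117.4 -> -118.4 n>= 4 j6 1.47
```

move_arm --pt "0.004 -0.01 0.017 -2 -3.2 0.5 1" --pt "0.004 -0.01 0.017 -4 -6.4 1 1" --pt "0.004 -0.01 0.017 -6 -9.6 1.5 1" --pt "0.004 -0.01 0.017 -8 -12.7 2 1" --pt "0.004 -0.01 0.017 -8.6 -13.7 2.2 1"

```text
time_s: 20.4
eef_pos: [451.3, -3.3, 149.5]
ee_rot: [-0.0, 0.97, -0.244, -0.001]
force: [-0.2, -0.5, -0.6]
grip_width: 1.0
```

Run:
```python
from h import *
c=capture("wrist");c=capture("wrist"); c=capture("wrist");save(c,"w14",(220,100,420,260),4);np.savez("w14.npz",**c)
go(452.7,-7,15,61.6)
```

```text
row [0.0, -0.001, 0.002] [-0.01, 0.01, 13.53] phi -118.3 -> -118.4 n>= 4 j6 1.79
```

View pics/w14.png

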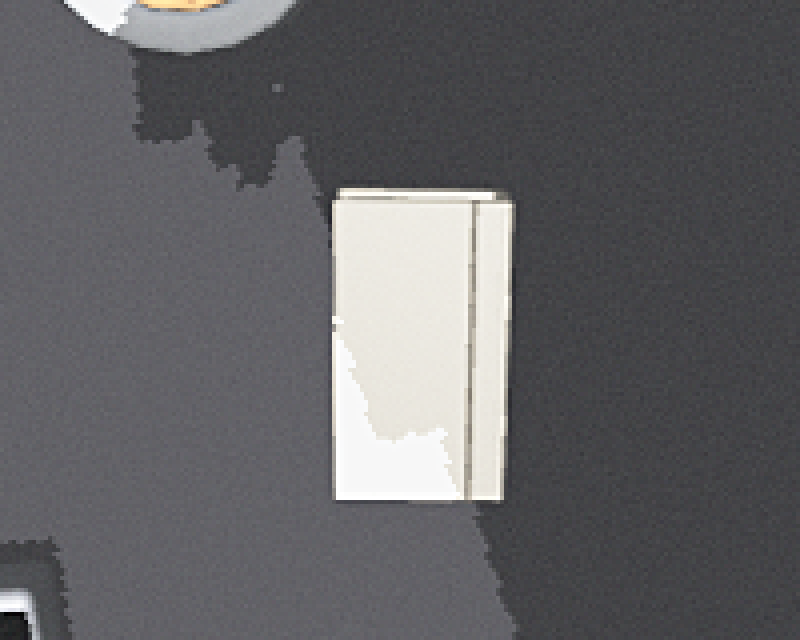

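Run:
```python
from h import *
c=dict(np.load("w14.npz"))
quad(c,[(333,201),(515,202),(503,500),(334,499)],4,220,100,20,"obsmall")
print(ctrl.sense()["eef_pos"])
go(452.8,-9,5,62)
```

```text
obsmall ctr [453.   -7.6] sides [38.5 67.3 38.2 67.3] ang mod90 [61.6 60.8 61.5 61. ] long dir [61.6 61.5]
[452.78553145  -6.87668557 150.29322151]
row [0.0, -0.001, -0.005] [0.09, 0.18, 14.53] phi -118.3 -> -118.0 n>= 4 j6 1.79
```

move_arm --pt "0 0 0 0.05 0 4 1" --pt "0 0 0 0.05 0 8 1" --pt "0 0 0 0.05 0 11.5 1" --pt "0 0 0 0.05 0 13.5 1" --pt "0 0 0 0.05 0 14 1"

```text
time_s: 20.97
eef_pos: [451.8, -8.2, 7.3]
ee_rot: [0.0, 0.969, -0.245, -0.002]
force: [-0.1, 0.2, -0.1]
grip_width: 0.996
```

Run:
```python
from h import *
go(453,-7.4,5,61.5)
```

```text
row [0.002, 0.005, 0.002] [0.07, -0.13, 0.23] phi -118.4 -> -118.5 n>= 1 j6 1.79
```

move_arm --pt "0.002 0.003 0 0.07 -0.1 0.2 1" --pt "0.002 0.003 0 0.07 -0.1 0.2 1" --pt "0.002 0.003 0 0.07 -0.1 0.2 0.2" --pt "0.002 0.003 0 0.07 -0.1 0.2 0.2" --pt "0.002 0.003 0 0.07 -0.1 0.2 0.2"

```text
time_s: 21.38
eef_pos: [453.6, -7.9, 6.3]
ee_rot: [-0.0, 0.969, -0.245, 0.0]
force: [0.6, 0.3, -0.4]
grip_width: 0.604
```

move_arm --pt "0 0 0 0 0 0 0.2" --pt "0 0 0 0 0 0 0.2" --pt "0 0 0 0 0 0 0.2" --pt "0 0 0 0 0 0 0.2" --pt "0 0 0 0 0 0 0.2"

```text
time_s: 21.8
eef_pos: [454.0, -8.0, 7.2]
ee_rot: [-0.0, 0.97, -0.245, 0.001]
force: [-2.4, -0.1, 8.7]
grip_width: 0.432
```

Run:
```python
from h import *
print(ctrl.sense()["eef_pos"],ctrl.sense()["grip_width"],ctrl.sense()["force"])
```

```text
[454.04139504  -7.96081155   7.17721959] 0.4317499763623342 [-2.37272954 -0.06517053  8.70663341]
```

move_arm --pt "0 0 0 0 0 -2 0.2" --pt "0 0 0 0 0 -5 0.2" --pt "0 0 0 0 0 -9 0.2" --pt "0 0 0 0 0 -13 0.2" --pt "0 0 0 0 0 -17 0.2"

```text
time_s: 22.22
eef_pos: [453.2, -7.8, 179.3]
ee_rot: [-0.0, 0.97, -0.245, 0.001]
force: [1.3, -0.6, -0.9]
grip_width: 0.433
```

Run:
```python
from h import *
go(493.7,-370.4,180,-103)
print(ctrl.sense()["grip_width"])
```

```text
row [-0.001, -0.002, -0.268] [20.79, 29.98, -0.06] phi -118.4 -> -103.0 n>= 9 j6 1.79
0.43297254308908495
```

move_arm --pt "0 0 -0.03 2.3 3.3 0 0.2" --pt "0 0 -0.06 4.6 6.6 0 0.2" --pt "0 0 -0.09 6.9 10 0 0.2" --pt "0 0 -0.12 9.2 13.3 0 0.2" --pt "0 0 -0.15 11.5 16.6 0 0.2"

```text
time_s: 22.63
eef_pos: [475.3, -210.4, 179.6]
ee_rot: [-0.0, 0.985, -0.171, 0.001]
force: [0.7, 0.8, 0.1]
grip_width: 0.434
```

Run:
```python
from h import *
go(493.7,-370.4,180,-103)
```

```text
row [-0.001, -0.003, -0.116] [7.12, 14.45, -0.03] phi -109.7 -> -103.0 n>= 4 j6 1.27
```

move_arm --pt "0 0 -0.03 1.7 3.4 0 0.2" --pt "0 0 -0.06 3.4 6.8 0 0.2" --pt "0 0 -0.09 5.1 10.2 0 0.2" --pt "0 0 -0.116 6.6 13.4 0 0.2" --pt "0 0 -0.116 7.1 14.4 0 0.2"

```text
time_s: 23.05
eef_pos: [493.0, -374.2, 179.2]
ee_rot: [0.0, 0.993, -0.114, 0.001]
force: [-1.1, 0.5, 0.3]
grip_width: 0.43
```

Run:
```python
from h import *
c=capture("wrist");c=capture("wrist"); c=capture("wrist");save(c,"w15",(200,60,440,330),3);np.savez("w15.npz",**c)
print(ctrl.sense()["eef_pos"])
go(493.7,-370.4,110,-103)
```

```text
[ 493.38113905 -370.03786866  179.21614837]
row [-0.001, -0.002, -0.001] [0.03, 0.04, 6.92] phi -103.1 -> -103.0 n>= 2 j6 0.96
```

View pics/w15.png

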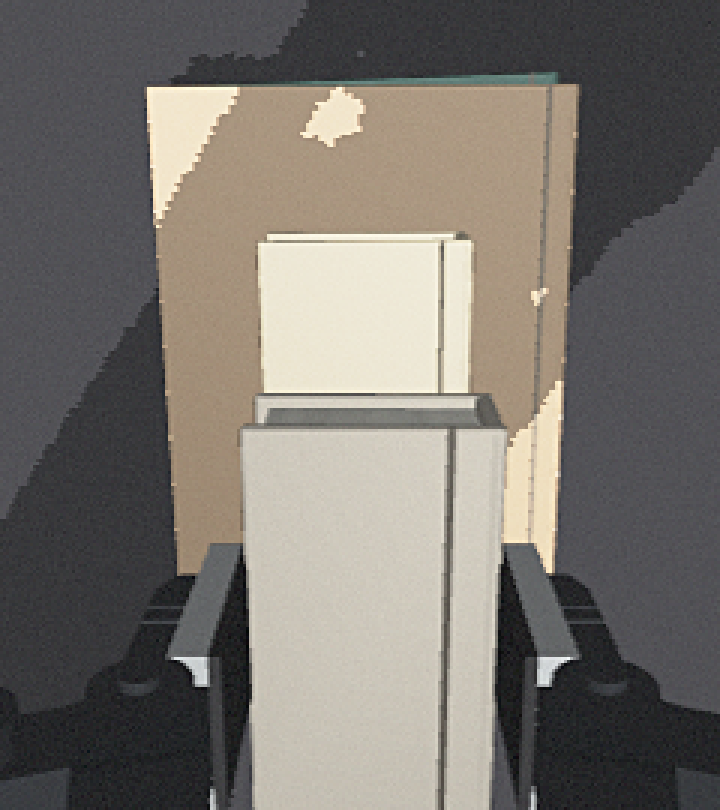

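Run:
```python
from h import *
c=dict(np.load("w15.npz")); s=ctrl.sense(); z=s["eef_pos"][2]
P=quad(c,[(240,428),(507,429),(496,700),(250,700)],3,200,60,z-7.2+20,"held cut")
e=(P[0]+P[1])/2; d=((P[3]-P[0])+(P[2]-P[1])); d/=np.linalg.norm(d); print("held centre",(e+34*d).round(1), "tcp",s["eef_pos"])
```

```text
held cut ctr [ 503.6 -375. ] sides [37.6 43.4 37.7 43.6] ang mod90 [76.7 76.9 76.9 76.7] long dir [76.7 76.9]
held centre [ 491.7 -372.2] tcp [ 493.38113905 -370.03786866  179.21614837]
```

Run:
```python
from h import *
s=ctrl.sense();c=capture("wrist");np.savez("w16.npz",**c); C=-c["R"].T@c["t"]; M=Rt().as_matrix()
print(s["eef_pos"],"tcp from cam",C-M@[71.36,-.65,-142.71])
save(c,"w16",(200,60,440,330),3)
w=dict(np.load("w15.npz"));C=-w["R"].T@w["t"];print("w15 tcp",C-M@[71.36,-.65,-142.71])
```

```text
[ 493.38113905 -370.03786866  179.21614837] tcp from cam [ 494.39397822 -371.77690489  179.28846707]
w15 tcp [ 494.15332733 -373.43173731  179.09390945]
```

View pics/w16.png

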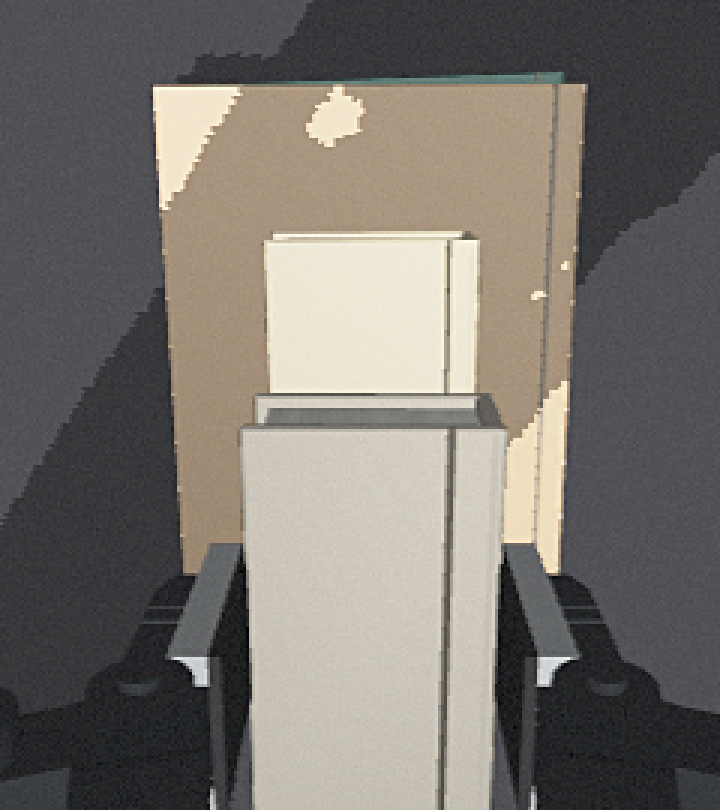

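move_arm --pt "0 0 0 0 0 0 0.2" --pt "0 0 0 0 0 0 0.2" --pt "0 0 0 0 0 0 0.2" --pt "0 0 0 0 0 0 0.2" --pt "0 0 0 0 0 0 0.2"

```text
time_s: 23.67
eef_pos: [493.7, -368.7, 179.7]
ee_rot: [-0.0, 0.994, -0.113, 0.001]
force: [-0.5, 0.5, 0.7]
grip_width: 0.435
```

Run:
```python
from h import *
M=Rt().as_matrix()
for i in range(3):
    s=ctrl.sense();c=capture("wrist"); C=-c["R"].T@c["t"]
    print(s["eef_pos"],C-M@[71.36,-.65,-142.71],s["time_s"])
np.savez("w17.npz",**c); save(c,"w17",(200,60,440,360),3)
g=cv2.cvtColor(c["frame"],cv2.COLOR_RGB2GRAY).astype(int)
print(g[196:210,323]); print(g[200:330:20,275:290])
```

```text
[ 493.71886086 -368.73528371  179.67974442] [ 494.69854607 -370.42441585  179.76535632] 23.6667
[ 493.66503374 -368.86075129  179.62381931] [ 494.66578624 -370.55706978  179.70342144] 23.7167
[ 493.65485627 -368.97024267  179.59495308] [ 494.6393529  -370.659914    179.65144469] 23.7667
[110 121 123 125 121 107 116 185 207 206 202 202 205 204]
[[144 145 146 147 147 144 144 143 145 114 155 206 218 153 112]
 [143 139 144 140 139 137 174 197 198 197 199 199 200 197 204]
 [142 143 139 144 143 138 163 193 200 196 195 198 199 198 196]
 [ 53  29  27  23  29  31  25  76 184 205 195 198 196 196 196]
 [ 34  26  34  27  34  34  23  18 123 191 201 194 194 195 195]
 [ 31  37  25  32  25  35  18  62 129 188 194 194 191 190 191]
 [ 48  22  28  78  86  81  79  82  52 145 188 195 188 194 192]]
```

View pics/w17.png

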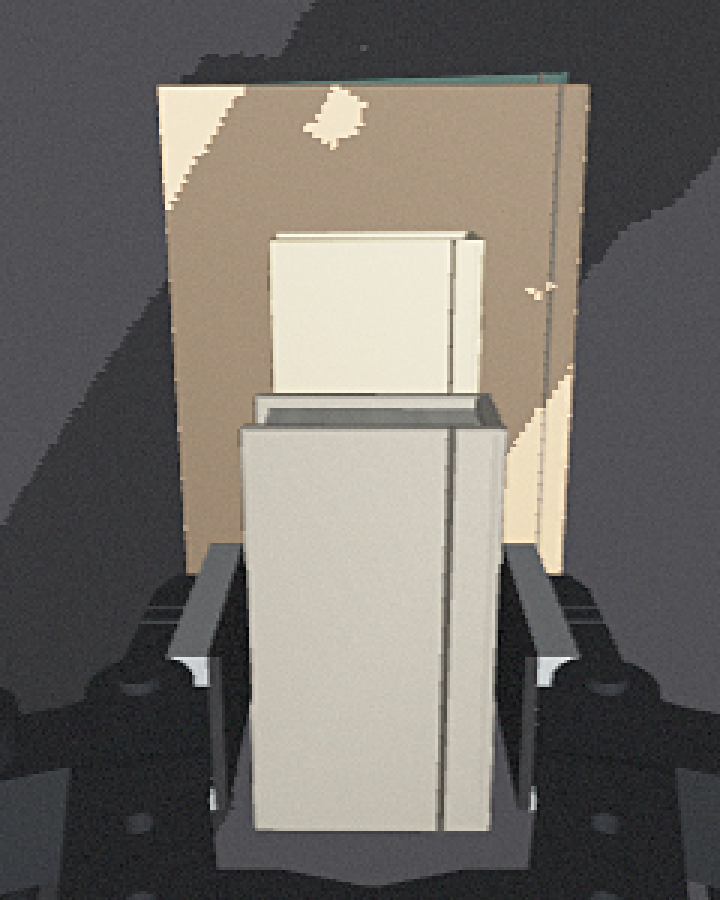

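Run:
```python
from h import *
c=dict(np.load("w17.npz")); s=ctrl.sense(); z=s["eef_pos"][2]
P=quad(c,[(240,428),(507,429),(490,830),(255,830)],3,200,60,z-7.2+20,"held")
print(s["eef_pos"])
def est(px,zz,L):
    Q=cast(c,np.array(px,float)/3+[199.5,59.5],zz)[:,:2]; e=(Q[0]+Q[1])/2; u=Q[1]-Q[0]; w=np.linalg.norm(u);u/=w; n=np.array([u[1],-u[0]]); n=n if n@(e-[0,0])<0 else -n
    print("ctr",(e+n*L/2).round(1),"w",w.round(1),np.degrees(np.arctan2(u[1],u[0]))%180)
est([(269,239.5),(485,239.5)],69,92); est([(156,85),(590,86)],45,170)
```

```text
held ctr [ 492.4 -369.6] sides [37.6 67.3 37.7 67.5] ang mod90 [76.8 77.  77.1 76.9] long dir [76.8 77.1]
[ 493.61885457 -369.00208999  179.55465493]
ctr [ 493.5 -370.8] w 56.1 77.04884805946197
ctr [ 493.7 -369.6] w 118.1 76.91830172061
```

move_arm --pt "0 0 0 0.05 0 3 0.2" --pt "0 0 0 0.13 0.05 6 0.2" --pt "0 0 0 0.13 0.05 8.5 0.2" --pt "0 0 0 0.13 0.05 9.3 0.2" --pt "0 0 0 0.13 0.05 9.3 0.2"

```text
time_s: 24.23
eef_pos: [494.3, -369.1, 84.7]
ee_rot: [-0.002, 0.994, -0.113, -0.0]
force: [-0.3, 0.6, -1.0]
grip_width: 0.435
```

move_arm --pt "0 0 0 0 0 0 0.2" --pt "0 0 0 0 0 0 0.2" --pt "0 0 0 0 0 0 0.2"

```text
time_s: 24.48
eef_pos: [494.8, -369.6, 86.4]
ee_rot: [-0.001, 0.994, -0.113, 0.001]
force: [0.5, 0.5, -0.7]
grip_width: 0.432
```

Run:
```python
from h import *
go(494.8,-369.8,76.7,-103)
print(ctrl.sense()["eef_pos"],ctrl.sense()["force"])
```

```text
row [-0.002, -0.001, -0.0] [-0.0, 0.02, 0.97] phi -103.0 -> -103.0 n>= 1 j6 0.97
[ 494.84262865 -369.61354012   86.35557714] [ 0.45742079  0.50119244 -0.68014743]
```

move_arm --pt "0 0 0 0 0.02 0.4 0.2" --pt "0 0 0 0 0.02 0.7 0.2" --pt "0 0 0 0 0.02 0.95 0.2" --pt "0 0 0 0 0.02 0.95 0.2" --pt "0 0 0 0 0.02 0.95 0.2"

```text
time_s: 24.9
eef_pos: [494.8, -369.8, 76.7]
ee_rot: [-0.001, 0.994, -0.113, 0.001]
force: [-0.8, 0.5, -1.0]
grip_width: 0.431
```

Run:
```python
from h import *
print(ctrl.sense()["eef_pos"],ctrl.sense()["force"])
```

```text
[ 494.75340864 -369.75459702   76.72018987] [-0.84666374  0.53881302 -1.0140862 ]
```

move_arm --pt "0 0 0 0 0 0.05 0.2" --pt "0 0 0 0 0 0.05 0.2" --pt "0 0 0 0 0 0.05 0.55" --pt "0 0 0 0 0 0.05 0.65" --pt "0 0 0 0 0 0.05 0.75"

```text
time_s: 25.32
eef_pos: [494.8, -369.8, 76.3]
ee_rot: [-0.001, 0.994, -0.113, 0.001]
force: [-0.1, -0.1, 0.2]
grip_width: 0.746
```

move_arm --pt "0 0 0 0 0 0 0.8" --pt "0 0 0 0 0 -3 1" --pt "0 0 0 0 0 -7 1" --pt "0 0 0 -2 0 -11 1" --pt "0 0 0 -3 0 -13 1"

```text
time_s: 25.73
eef_pos: [465.3, -363.6, 210.2]
ee_rot: [0.001, 0.994, -0.113, 0.002]
force: [0.4, -1.2, 1.0]
grip_width: 1.001
```

move_arm --pt "0 0 0 0 0 0 1" --pt "0 0 0 0 0 0 1" --pt "0 0 0 0 0 0 1" --pt "0 0 0 0 0 0 1"

```text
time_s: 26.07
eef_pos: [465.2, -363.2, 208.4]
ee_rot: [-0.0, 0.994, -0.113, 0.001]
force: [-0.4, -0.2, -0.6]
grip_width: 0.997
```

Run:
```python
from h import *
c=capture("wrist"); save(c,"w18",(200,40,440,280),3);np.savez("w18.npz",**c)
print(ctrl.sense()["eef_pos"])
c=capture("side");save(c,"side9")
c=capture("scene");save(c,"scene9")
```

```text
[ 465.21819232 -363.2047345   208.436961  ]
```

View pics/w18.png

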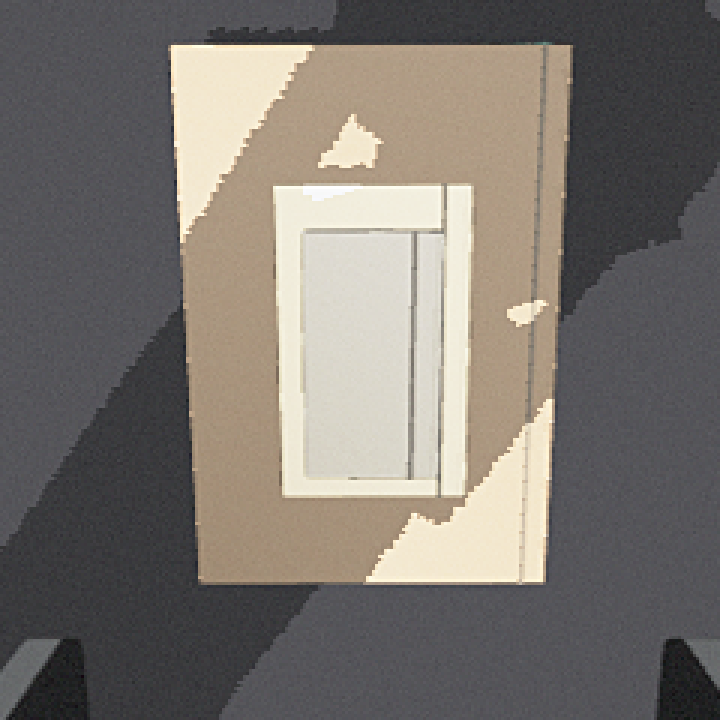

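View pics/side9.png

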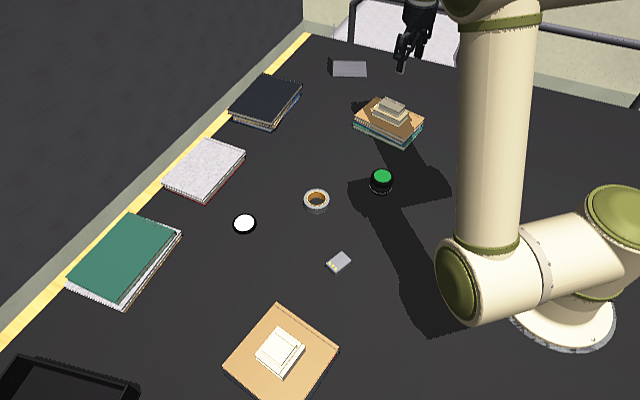

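View pics/scene9.png

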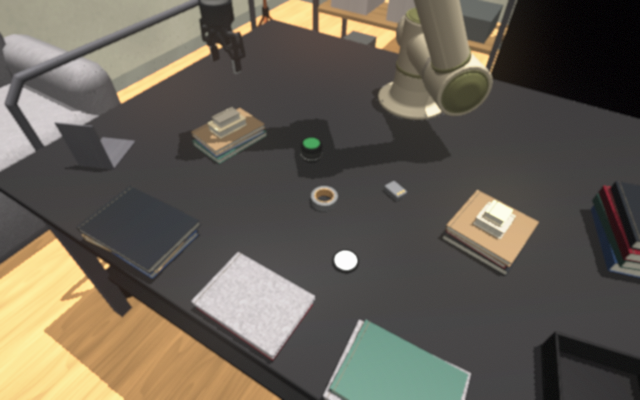

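Run:
```python
from h import *
c=dict(np.load("w18.npz"))
quad(c,[(273,186),(473,184),(467,497),(283,497)],3,200,40,69,"big")
quad(c,[(302,230),(444,231),(438,479),(304,479)],3,200,40,89,"small")
quad(c,[(169,45),(572,45),(546,584),(199,583)],3,200,40,45,"pile")
a=dict(np.load("side0.npz"))["frame"]; b=cv2.imread("pics/side9.png")[:,:,::-1]
d=cv2.absdiff(a,b).max(2)
for n,(x,y) in dict(tape=(316,200),lens=(382,180),cap=(244,223),batt=(338,262)).items(): print(n,(d[y-14:y+14,x-16:x+16]>60).mean().round(3))
```

```text
big ctr [ 493.4 -370.8] sides [56.  91.8 56.4 91.3] ang mod90 [77.6 77.6 77.1 77.3] long dir [77.6 77.1]
small ctr [ 493.5 -370.2] sides [37.4 68.1 38.  68.4] ang mod90 [76.7 76.8 77.1 76.4] long dir [76.7 77.1]
pile ctr [ 494.  -370.2] sides [117.8 169.6 118.5 169.3] ang mod90 [77.1 77.4 76.9 77.1] long dir [77.1 76.9]
tape 0.0
lens 0.0
cap 0.0
batt 0.0
```

All checks are good, so I'm handing the job in.

Run:
```python
from rig import job
print(job.finish_job())
```

```text
the job is handed in; nothing more can be done
None
```

All four little books are on their own piles, the bigger one first and the smaller one on top of it, face up. I handed the job in at about 26 s of the 128 s allowed, with the gripper open and clear of everything.

Last wrist-camera checks, each taken after the last book went on that pile:

| Pile | Book | Distance from pile centre | Out of line with the pile's sides |
|---|---|---|---|
| Square | bigger | about 1.7 mm | within about 0.5° |
| Square | smaller | about 1.3 mm | within about 0.5° |
| Oblong | bigger | about 0.8 mm | within about 0.5° |
| Oblong | smaller | about 0.5 mm | within about 0.5° |

- **Bystanders:** comparing side-camera pictures from before and after shows no change at the tape roll, lens, lens cap or battery.
- **Disagreement:** at the oblong pile, the wrist camera's calibration and the arm's own position reading differed by 1 to 2 mm. I placed both oblong books by what the camera saw of book and pile together, and nothing needed mending.
- **Forces:** the highest I read was about 9 N, well under the limits.

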